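# Load cross pins on the wash carrier, bar them in and index it

## Robot

A 7-joint arm with a two-finger parallel gripper is mounted at the origin on the work surface. World frame = base frame: x ahead of the robot, y to its left, z up, the work surface at z = 0. Lengths are in mm, angles in degrees, forces in N, time in s.
With the tool pointing down it reaches from about 425 to 800 mm from the base axis. Payload 8.3 kg.
Tool frame: the origin (TCP) lies between the finger pads; the fingertips stand 14 mm ahead of it and the grasp point (between the pads) lies 5 mm behind it; x points along the fingers, y is the direction in which the jaws open and shut, and the axes are right-handed (so a half turn about x gives the same grasp; the last joint's range is limited). The gripper opens to 85 mm and grips with 20 to 120 N. Pads are 22 mm wide; open, the fingers measure 114 mm over their backs; the gripper's body (76 mm by 85 mm) begins 54 mm behind the grasp point. The pads swing forward as they close: fully open they stand 13 mm farther back than shut.
Start: joints at [-75.052, 21.967, 0.94, 78.501, -0.361, 79.538, -2.664], TCP at [198.806, 592.52, 245.279] pointing down, gripper open.
Joint ranges: [-169.22, 169.22], [-14.56, 117.87], [-87.37, 89.26], [10.42, 133.3], [-82.24, 262.24], [0.94, 117.77], [-172.7, 172.7]. Speed limits (degrees/s): [136.94, 136.94, 172.46, 172.46, 180, 180, 180].

## Interface

Orientations are given as a 3x3 rotation matrix whose columns are the frame's x, y, z axes.
In Python, from workcell import telemetry, camera, get_calibration, finish_job, nets gives the robot as it stands.
- The arm moves only by the tool move_arm, never from a script. Its argument "moves" is a list of rows, each a list of 7 numbers: the finger opening in cm, from 0 to 8.54, then the shift along the world's x, y, z in cm, then the turn, a rotation vector about the world's x, y, z in rad. A call has 1 to 8 rows; each row is the pose to reach, as a shift and turn from the pose measured when the call began; what a row does not reach only later rows make up. A row lasts 1/8 s, in which the tool goes at most 62.5 mm and 10.7 degrees, less where a joint would pass 70% of its speed; a pose out of reach is approached as far as the arm can. A call with a gripper value outside its range is refused whole. The fingers move at their own pace and stop on an object; "newtons" is the grip in N (left out, the last holds). Time passes only in rows, so rows that repeat a pose let the fingers close. It gives the time, the measured TCP pose, the force and the opening at its end, in the units of the state.
- telemetry.get_state(): the state, without advancing time (a new reading comes with each control period).
- camera(name): name is "scene" or "top" or "wrist"; returns the picture (400x640x3 uint8, red, green, blue); there is no depth.
- get_calibration(name): a dict with "K" (3x3 intrinsics, pixels), "position" and "rotation" of the camera in the world; the wrist camera has in their place "mount" (4x4, takes a point from camera to tool coordinates, whose origin is the TCP and whose axes are the tool frame's). Camera axes: x right, y down, z forward; pixel columns grow to the right and rows downward; lengths in mm; the calibration is good to about 2 mm. The wrist camera is an equidistant fisheye: a pixel r from the principal point sees the ray r / f radians off the axis. A picture is of the moment at which its call begins: read the wrist's pose just before it. get_calibration takes no time and is no camera call.
- finish_job(): hands the job in, once; it reports no verdict.
Trained networks look in the newest picture that a camera, given by its name, has taken for a name from the list of things; names that differ only in an ending like _2 or _b are one class to them, and where a whole thing is asked for, a point or a joint stands for the part that bears it (a point fixed in the world has none). Each returns a list of dicts, best first, with "score" (0 to 1); they miss things now and then, are a little off and sometimes report something else, mostly with a low value. They report only what shows in the picture. A call takes as long as a camera call. They do not tell look-alikes from the thing itself.
- nets.spot_in(camera, name): "at" ([x, y, z] in mm, in the coordinates of the camera as it stood for that picture, good to about 4 mm: the middle of the surface that is visible of it).
- nets.trace(camera, name): "region" (400x640 bool, what is visible of it).
The state is a dict: "clock": time; "q": joint angles; "joint_vel": joint speeds; "joint_torque": joint torques, N m; "tcp_pos": TCP position; "tcp_rot": TCP orientation; "force": force on the tool from outside, world axes, zero at the start; "wrist_torque": the same for the moment, N m; "opening": opening from 0.0 (shut) to 1.0 (fully open).
Only numpy, scipy, OpenCV 4.12 (cv2) and the standard library are available. Lean on these libraries where they do the work, as an engineer would, in place of code of your own. Each camera call takes 0.05 s, during which the arm holds its last target.

## Task

Get the differential cross pins ready for the parts washer: while the carrier is still at its loading end (the right), lay every loose cross pin into the carrier, one per slot pair, then lay both retaining bars across over the pins, one on the front pair and one on the rear pair of forked posts, each fully down in its forks with its ends about flush with the posts. Then slide the loaded carrier along the rail to the left until it sits in the station detent, and let go; leave the hammer, the spray can and the wood block where they are.

Things in the scene. Friction and masses are not known exactly. Their poses are not given: they have to be found in the camera images.
- tray (a point): Aluminium carrier on a rail slide; point: centre of its base plate's underside, 32 mm above the bench. x points across the rail away from the robot, y along the rail to the left, z up; the fixture may be turned up to 6 degrees. Plate 120 mm in x, 12 thick, y -181 to +135. Two dark toothed combs stand on it at x = -32 and +32 mm, four forked posts at x = +-32, y = +-122.
- slot0 (a point): Slot pair at tray y = -81 mm: where a pin's centre (x along tray x) comes to lie, 32 mm above the tray point. Slots of the front and rear comb (each 20 mm thick, at tray x = -32 and +32) are 22 mm wide, open above; their floor is 8 mm below this point, tooth tops 9 mm above it. Between the combs (44 mm) is only the plate, its top 20 mm below this point.
- slot1 (a point): Slot pair at tray y = -27 mm: where a pin's centre (x along tray x) comes to lie, 32 mm above the tray point. Slots of the front and rear comb (each 20 mm thick, at tray x = -32 and +32) are 22 mm wide, open above; their floor is 8 mm below this point, tooth tops 9 mm above it. Between the combs (44 mm) is only the plate, its top 20 mm below this point.
- slot2 (a point): Slot pair at tray y = 27 mm: where a pin's centre (x along tray x) comes to lie, 32 mm above the tray point. Slots of the front and rear comb (each 20 mm thick, at tray x = -32 and +32) are 22 mm wide, open above; their floor is 8 mm below this point, tooth tops 9 mm above it. Between the combs (44 mm) is only the plate, its top 20 mm below this point.
- slot3 (a point): Slot pair at tray y = 81 mm: where a pin's centre (x along tray x) comes to lie, 32 mm above the tray point. Slots of the front and rear comb (each 20 mm thick, at tray x = -32 and +32) are 22 mm wide, open above; their floor is 8 mm below this point, tooth tops 9 mm above it. Between the combs (44 mm) is only the plate, its top 20 mm below this point.
- seat_front (a point): Front pair of forked posts (tray x = -32 mm): where the centre of a bar laid along tray y comes to lie, 52 mm above the tray point. The posts, 18 mm in y, stand at 122 mm to either side; each top has a seat 9 mm below this point between two ears 26 mm apart in x, 5 mm thick, rising 4 mm above this point.
- seat_rear (a point): Rear pair of forked posts (tray x = 32 mm): where the centre of a bar laid along tray y comes to lie, 52 mm above the tray point. The posts, 18 mm in y, stand at 122 mm to either side; each top has a seat 9 mm below this point between two ears 26 mm apart in x, 5 mm thick, rising 4 mm above this point.
- carrier (a joint): Travel of the carrier along the rail, m: 0 at the right end stop, growing to the left, end stop at 0.150. Starts between 0 and 0.035 (loading end: under 0.06). The station detent, a spring roller on the rail's far side that drops between two studs on the carrier's edge, holds it at 0.130; passing a stud takes about 8 N, elsewhere it slides with 3 N and stays where left.
- handle (a point): Centre of the top of the carrier's upright push tab at its right end: dark steel, 20 mm in tray x by 12 mm in tray y, at tray y = -170 mm, 92 mm above the tray point (80 mm above the plate). Can be pinched or pushed over its upper 50 mm.
- pin0: Differential cross pin of bright steel, 200 g: a round rod 16 mm in diameter and 88 mm long with a square block in the middle, 24 x 24 mm and 30 mm long. Origin at its centre, x along the rod. Symmetric end for end and about its faces. Lies on the bench with its centre 12 mm up. Three or four of the four are present; all alike.
- pin1: Differential cross pin of bright steel, 200 g: a round rod 16 mm in diameter and 88 mm long with a square block in the middle, 24 x 24 mm and 30 mm long. Origin at its centre, x along the rod. Symmetric end for end and about its faces. Lies on the bench with its centre 12 mm up. Three or four of the four are present; all alike.
- pin2: Differential cross pin of bright steel, 200 g: a round rod 16 mm in diameter and 88 mm long with a square block in the middle, 24 x 24 mm and 30 mm long. Origin at its centre, x along the rod. Symmetric end for end and about its faces. Lies on the bench with its centre 12 mm up. Three or four of the four are present; all alike.
- pin3: Differential cross pin of bright steel, 200 g: a round rod 16 mm in diameter and 88 mm long with a square block in the middle, 24 x 24 mm and 30 mm long. Origin at its centre, x along the rod. Symmetric end for end and about its faces. Lies on the bench with its centre 12 mm up. Three or four of the four are present; all alike.
- bar0: Retaining bar: plain square aluminium box-section bar 18 x 18 mm, 262 mm long, 180 to 290 g, black end plugs. Origin at its centre, x along its length; any side may be up. Lies on the bench with its centre 9 mm up. The two bars are alike.
- bar1: Retaining bar: plain square aluminium box-section bar 18 x 18 mm, 262 mm long, 180 to 290 g, black end plugs. Origin at its centre, x along its length; any side may be up. Lies on the bench with its centre 9 mm up. The two bars are alike.
- hammer: Bystander: hammer lying on the left of the mat, about 300 mm long. Leave alone.
- spraycan: Bystander: upright can, 52 mm in diameter and 170 mm tall, far left of the rail; origin at its foot. Leave alone.
- woodblock: Bystander: dark wood block 100 x 70 x 35 mm, far right beyond the rail; origin under its centre. Leave alone.
There are look-alikes about, which are no part of the job. Leave any red or turquoise look-alike of the pin0 alone.

How it is judged:
By the outcome, as a careful person would: the job done as asked, in the order asked, and still so for the second after the job is handed in, with the robot touching nothing.
Of pin0, pin1, pin2, pin3 only 3 to 4 are there at a start; the rules pass over those that are not, and their reading is None.
At some moment in a run one of pin0, pin1, pin2, pin3, bar0, bar1 may be knocked a few centimetres aside while the robot is not near it.
Once in a run the grip may slacken for a moment while it holds something.
It also fails if it takes over 200 s, if anything falls off the work surface, if the arm or the gripper's body presses on something with over 40 N, if the wrist force passes 120 N, or if a joint passes its speed limit or range.

## Working session

There is one attempt and no reset: what is moved stays moved. The work goes in short steps, Python scripts to look and compute and a tool call to move; the robot and the scene stay as the last step left them, time stands still between calls to the robot, and variables do not carry over. Pictures are saved under pics/ and viewed, and the job is handed in when it is done.

Besides the shell and the picture viewer there is one more tool, called after "Call:" by a JSON object that holds its "api" and its "payload". move_arm: Moves the arm, as the interface text tells. Its arguments: {"type":"object","properties":{"moves":{"type":"array","items":{"type":"array","items":{"type":"number"}}},"newtons":{"type":"number"}},"required":["moves"]}

```bash
mkdir -p pics; ls; cat > h.py <<'E'
import numpy as np, cv2
from workcell import telemetry, camera, get_calibration, finish_job, nets
def st(): return telemetry.get_state()
def save(im,n): cv2.imwrite('pics/'+n,cv2.cvtColor(im,cv2.COLOR_RGB2BGR))
E
python3 - <<'E'
from h import *
s=st();print(s['clock'],s['tcp_pos'],np.round(s['tcp_rot'],3),s['opening'],s['force'])
for n in('top','scene'):
    save(camera(n),n+'0.png');c=get_calibration(n);print(n,c)
print(get_calibration('wrist'))
E
```

```text
pics
0.0 [198.69114505 592.06731439 244.28366314] [[-0.001  0.318  0.948]
 [-0.002  0.948 -0.318]
 [-1.    -0.002  0.   ]] 1.0002766012834967 [-0.91929652  0.30548691 -0.22178028]
top {'K': array([[415.11651799,   0.        , 316.74949467],
       [  0.        , 415.11651799, 200.48786848],
       [  0.        ,   0.        ,   1.        ]]), 'position': array([ 356.81440116,   29.30611841, 1133.32156019]), 'rotation': array([[-1.77113530e-03, -9.91926981e-01,  1.26797983e-01],
       [-9.99964200e-01,  7.07628575e-04, -8.43196396e-03],
       [ 8.27416668e-03, -1.26808378e-01, -9.91892723e-01]])}
scene {'K': array([[409.4279078 ,   0.        , 326.10235169],
       [  0.        , 409.4279078 , 207.44340136],
       [  0.        ,   0.        ,   1.        ]]), 'position': array([1152.06551096,  268.12703978, 1059.56395578]), 'rotation': array([[-0.3408941 ,  0.75222734, -0.56386633],
       [ 0.94008455,  0.26914042, -0.20929517],
       [-0.00567833, -0.60142952, -0.79890568]])}
{'K': array([[309.70691629,   0.        , 319.86944224],
       [  0.        , 309.70691629, 196.83288092],
       [  0.        ,   0.        ,   1.        ]]), 'mount': array([[ 4.01047759e-04, -3.16144050e-01,  9.48711115e-01,
        -1.27840023e+02],
       [ 9.99999918e-01,  7.06455466e-05, -3.99187436e-04,
         3.29483069e-01],
       [ 5.91785172e-05,  9.48711197e-01,  3.16144052e-01,
        -8.14059960e+01],
       [ 0.00000000e+00,  0.00000000e+00,  0.00000000e+00,
         1.00000000e+00]])}
```

View pics/top0.png

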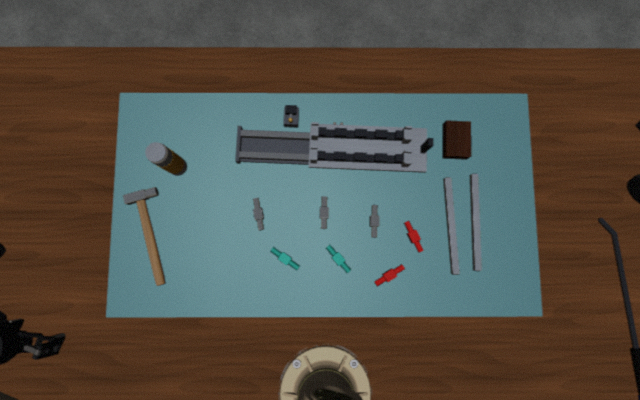

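View pics/scene0.png

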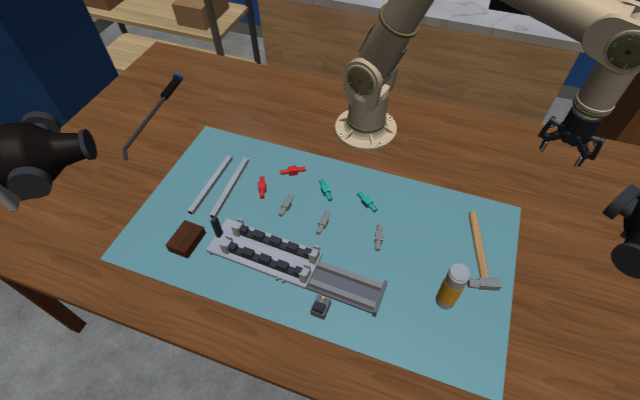

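```bash
cat >> h.py <<'E'
def ray(cam,uv,pose=None):
    c=get_calibration(cam);K=c['K'];uv=np.atleast_2d(uv).astype(float)
    d=(uv-[K[0,2],K[1,2]])/[K[0,0],K[1,1]]
    if cam=='wrist':
        r=np.linalg.norm(d,axis=1,keepdims=True);s=np.where(r>1e-9,np.sin(r)/np.maximum(r,1e-9),1)
        v=np.hstack([d*s,np.cos(r)]);p,R=pose;M=c['mount']
        return p+R@M[:3,3],v@(R@M[:3,:3]).T
    return c['position'],np.hstack([d,np.ones((len(d),1))])@c['rotation'].T
def unproj(cam,uv,z,pose=None):
    o,v=ray(cam,uv,pose); return o+v*((z-o[2])/v[:,2])[:,None]
def proj(cam,P,pose=None):
    c=get_calibration(cam);K=c['K'];P=np.atleast_2d(P)
    if cam=='wrist':
        p,R=pose;M=c['mount'];o=p+R@M[:3,3];A=R@M[:3,:3]
        q=(P-o)@A;th=np.arctan2(np.linalg.norm(q[:,:2],axis=1),q[:,2]);n=np.linalg.norm(q[:,:2],axis=1)
        d=q[:,:2]/np.maximum(n,1e-9)[:,None]*th[:,None]
    else:
        q=(P-c['position'])@c['rotation'];d=q[:,:2]/q[:,2:]
    return d*[K[0,0],K[1,1]]+[K[0,2],K[1,2]]
def toworld(cam,at,pose=None):
    c=get_calibration(cam)
    if cam=='wrist':
        p,R=pose;M=c['mount'];return p+R@(M[:3,:3]@np.array(at)+M[:3,3])
    return c['position']+c['rotation']@np.array(at)
def shoot(cam,n=None):
    s=st();pose=(np.array(s['tcp_pos']),np.array(s['tcp_rot']));im=camera(cam)
    if n: save(im,n)
    return im,pose
def maskrect(cam,mask,z,pose=None):
    ys,xs=np.nonzero(mask);P=unproj(cam,np.c_[xs,ys],z,pose)[:,:2]
    (c,wh,a)=cv2.minAreaRect(P.astype(np.float32))
    b=cv2.boxPoints((c,wh,a));e1,e2=b[1]-b[0],b[2]-b[1]
    e=e1 if np.linalg.norm(e1)>np.linalg.norm(e2) else e2
    if e[0]<0:e=-e
    return np.array(c),np.sort(wh)[::-1],np.degrees(np.arctan2(e[1],e[0])),P.mean(0)
E
cat > m1.py <<'E'
from h import *
im,_=shoot('top')
for n,z in (('pin0',18),('bar0',18)):
  for d in nets.trace('top',n):
    m=d['region']
    if m.sum()<20: continue
    ys,xs=np.nonzero(m);col=im[m].mean(0).astype(int)
    r=maskrect('top',m,z);print(n,round(d['score'],2),'px',xs.mean().round(),ys.mean().round(),col,'c',r[0].round(1),'wh',r[1].round(),'ang',round(r[2],1),'mean',r[3].round(1))
  for d in nets.spot_in('top',n): print(n,round(d['score'],2),toworld('top',d['at']).round(1))
for n in('tray','handle','slot0','slot1','slot2','slot3','seat_front','seat_rear','woodblock'):
  for cam in('top','scene'):
    if cam=='scene':camera('scene')
    else: camera('top')
    for d in nets.spot_in(cam,n)[:2]: print(cam,n,round(d['score'],2),toworld(cam,d['at']).round(1))
save(cv2.resize(im[95:290,225:505],None,fx=2.8,fy=2.8,interpolation=cv2.INTER_CUBIC),'crop1.png')
E
python3 m1.py
```

```text
pin0 0.72 px 324.0 212.0 [ 91  97 100] c [4.683e+02 3.000e-01] wh [87. 22.] ang -0.2 mean [467.7   1.2]
pin0 0.7 px 373.0 221.0 [88 94 96] c [ 442.4 -133. ] wh [84. 24.] ang -1.0 mean [ 443.  -132.8]
pin0 0.65 px 338.0 258.0 [ 47 130 121] c [344.4 -35.7] wh [86. 24.] ang 44.9 mean [344.6 -35.4]
pin0 0.59 px 413.0 236.0 [137  37  36] c [ 402.8 -238.6] wh [87. 27.] ang 25.3 mean [ 402.1 -239. ]
pin0 0.58 px 388.0 275.0 [135  45  45] c [ 300.2 -170.2] wh [91. 28.] ang -59.9 mean [ 299.5 -169.7]
pin0 0.54 px 284.0 258.0 [ 52 130 123] c [344.2 107. ] wh [85. 28.] ang 47.6 mean [345.7 107.1]
pin0 0.78 [ 302.7 -175.3   21.4]
pin0 0.72 [346.6 101.6  17.2]
pin0 0.7 [462.4 180.4  21.1]
pin0 0.67 [468.7   0.8  18.3]
pin0 0.61 [346.  -41.1  20.7]
pin0 0.57 [ 403.5 -232.7   20. ]
pin0 0.47 [ 443.  -133.4   19.8]
pin0 0.17 [ 639.4 -118.4   45.7]
bar0 0.74 px 451.0 226.0 [100 107 113] c [ 433.  -340.6] wh [262.  23.] ang 2.4 mean [ 431.3 -340.6]
bar0 0.69 px 475.0 225.0 [ 99 104 111] c [ 439.7 -406.4] wh [260.  24.] ang -0.6 mean [ 433.4 -406.5]
bar0 0.93 [ 429.9 -341.    20.4]
bar0 0.91 [ 437.3 -4
[... 312 characters left out ...]
4]
top slot1 0.78 [ 641.3 -125.    45.5]
scene slot1 0.7 [ 645.6 -103.9   44.5]
top slot2 0.8 [ 639.  -119.3   43.6]
scene slot2 0.89 [ 647.2 -103.    45. ]
top slot3 0.72 [ 640.9 -120.7   44.2]
top slot3 0.48 [593.3 393.4 145.1]
scene slot3 0.83 [ 646.3 -102.4   45.3]
top seat_front 0.83 [ 638.8 -117.4   44.7]
scene seat_front 0.67 [ 447.  -333.1   18.8]
scene seat_front 0.65 [ 640.9 -101.    48.7]
top seat_rear 0.76 [ 636.5 -116.8   47.6]
scene seat_rear 0.77 [ 646.4 -101.4   46.4]
scene seat_rear 0.6 [479.    3.4  19.9]
top woodblock 0.97 [ 669.2 -360.7   33.5]
top woodblock 0.58 [ 636.8 -117.9   44.4]
scene woodblock 0.56 [ 676.9 -354.7   38.2]
scene woodblock 0.38 [ 448.2 -333.8   16.9]
```

View pics/crop1.png

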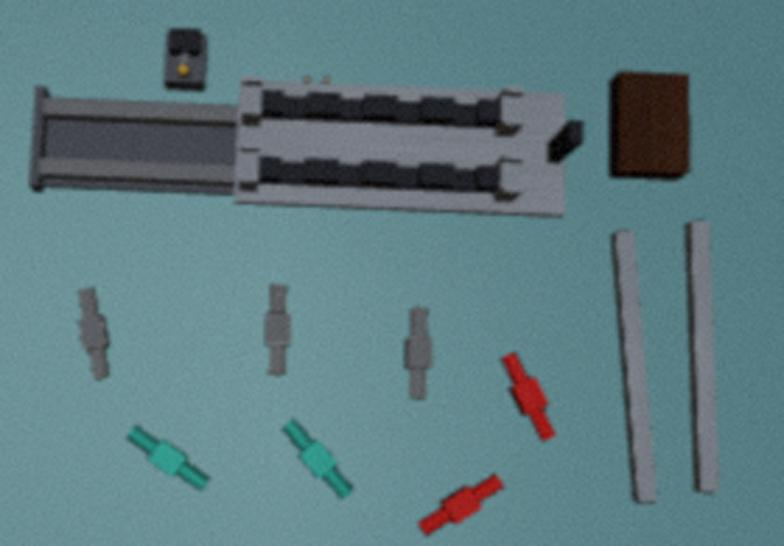

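Call:
{"api": "move_arm", "payload": {"moves": [[8.5,2.3,-4.9,0,0,0,0.04],[8.5,4.6,-9.8,0,0,0,0.08],[8.5,6.9,-14.7,0,0,0,0.12],[8.5,9.2,-19.6,0,0,0,0.16],[8.5,11.5,-24.5,0,0,0,0.2],[8.5,13.8,-29.4,0,0,0,0.24],[8.5,16.1,-34.3,0,0,0,0.28],[8.5,18.4,-39.2,0,0,0,0.32]], "newtons": 60}}

```text
clock: 3.15
tcp_pos: [383.4, 198.8, 245.6]
tcp_rot: [[0.001, 0.002, 1.0], [0.001, 1.0, -0.002], [-1.0, 0.001, 0.001]]
force: [0.9, 0.7, 0.9]
opening: 0.995
```

Call:
{"api": "move_arm", "payload": {"moves": [[8.5,3,-5,-1,0,0,0],[8.5,6,-10,-2,0,0,0],[8.5,9,-15,-4,0,0,0],[8.5,9,-20,-6,0,0,0],[8.5,9,-20,-6,0,0,0]]}}

```text
clock: 3.78
tcp_pos: [472.4, -5.9, 184.4]
tcp_rot: [[-0.002, 0.01, 1.0], [-0.001, 1.0, -0.01], [-1.0, -0.001, -0.002]]
force: [-0.3, 0.5, -0.0]
opening: 0.995
```

```bash
cat > w.py <<'E'
from h import *
import sys
im,pose=shoot('wrist',sys.argv[1])
print(st()['clock'],pose[0].round(1),pose[1].round(3).tolist())
for n,z in (('pin0',22),('bar0',18)):
  for d in nets.trace('wrist',n):
    m=d['region']
    if m.sum()<50: continue
    ys,xs=np.nonzero(m);col=im[m].mean(0).astype(int)
    r=maskrect('wrist',m,z,pose);print(n,round(d['score'],2),'px',xs.mean().round(),ys.mean().round(),col,'c',r[0].round(1),'wh',r[1].round(),'ang',round(r[2],1),'mean',r[3].round(1))
E
python3 w.py w1.png
```

```text
3.825 [472.4  -5.9 184.4] [[-0.002, 0.01, 1.0], [-0.001, 1.0, -0.01], [-1.0, -0.001, -0.002]]
pin0 0.94 px 159.0 24.0 [141  59  60] c [ 302.5 -166.6] wh [88. 35.] ang -55.2 mean [ 303.  -166.9]
pin0 0.84 px 113.0 125.0 [138  60  62] c [ 401.6 -232.4] wh [89. 39.] ang 28.6 mean [ 401.9 -231.3]
pin0 0.76 px 432.0 54.0 [ 47 136 129] c [345.5 103.8] wh [87. 31.] ang 56.6 mean [344.9 102.7]
pin0 0.7 px 487.0 170.0 [103 111 112] c [460.9 174.2] wh [89. 35.] ang 20.8 mean [459.5 173.3]
pin0 0.67 px 257.0 310.0 [90 94 99] c [ 647.6 -189.4] wh [482. 166.] ang -78.8 mean [635.4 -91. ]
pin0 0.6 px 197.0 154.0 [110 119 121] c [ 442.2 -129.9] wh [87. 33.] ang -2.7 mean [ 441.5 -129.4]
pin0 0.6 px 288.0 50.0 [ 56 147 140] c [344.3 -34.6] wh [88. 24.] ang 40.5 mean [345.2 -33.8]
pin0 0.59 px 327.0 173.0 [118 127 130] c [465.4   1.8] wh [87. 24.] ang -0.8 mean [464.1   1.6]
bar0 0.92 px 63.0 152.0 [103 112 115] c [ 432.  -331.8] wh [261.  41.] ang 2.5 mean [ 427.6 -332.5]
bar0 0.81 px 37.0 163.0 [ 99 106 109] c [ 441.6 -398.8] wh [261.  41.] ang -0.7 mean [ 437.2 -397.5]
```

View pics/w1.png

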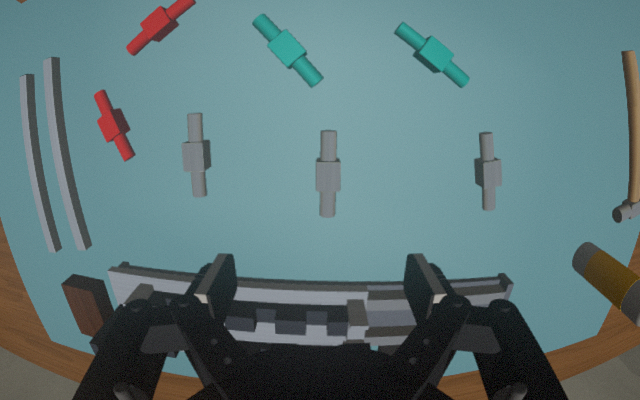

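Call:
{"api": "move_arm", "payload": {"moves": [[5,-0.5,0.7,-5,0,0,0],[5,-0.5,0.7,-10,0,0,0],[5,-0.5,0.7,-14,0,0,0],[5,-0.5,0.7,-16.7,0,0,0],[5,-0.5,0.7,-16.7,0,0,0],[0,-0.5,0.7,-16.7,0,0,0],[0,-0.5,0.7,-16.7,0,0,0],[0,-0.5,0.7,-16.7,0,0,0]]}}

```text
clock: 4.92
tcp_pos: [470.0, 7.2, 20.7]
tcp_rot: [[0.004, 0.001, 1.0], [0.003, 1.0, -0.001], [-1.0, 0.003, 0.004]]
force: [-1.7, 1.4, 6.8]
opening: 0.268
```

Call:
{"api": "move_arm", "payload": {"moves": [[0,0,0,0,0,0,0],[0,0,0,0,0,0,0],[0,0,0,4,0,0,0],[0,0,0,9,0,0,0],[0,0,0,13,0,0,0],[0,0,0,13,0,0,0]]}}

```text
clock: 5.68
tcp_pos: [472.0, 7.4, 153.8]
tcp_rot: [[0.01, 0.001, 1.0], [0.004, 1.0, -0.001], [-1.0, 0.004, 0.01]]
force: [0.3, 1.1, -2.3]
opening: 0.263
```

```bash
python3 - <<'E'
from h import *
im,pose=shoot('wrist','w2.png');print(pose,st()['clock'],st()['force'])
E
```

```text
(array([472.00320752,   7.36721687, 153.77090614]), array([[ 0.0103874 ,  0.00135152,  0.99994514],
       [ 0.00445356,  0.99998911, -0.00139784],
       [-0.99993613,  0.00446784,  0.01038127]])) 5.725 [ 0.0313539   0.18808788 -1.50757382]
```

View pics/w2.png

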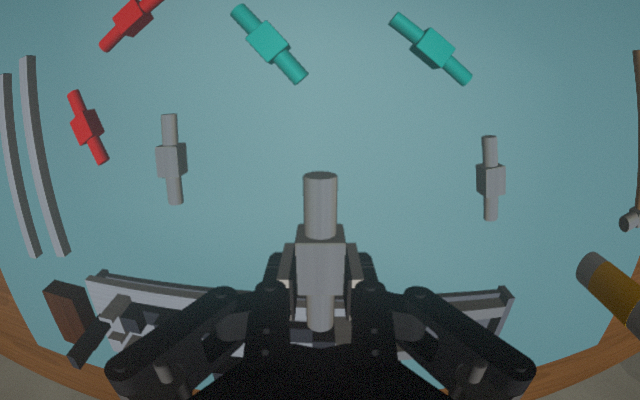

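```bash
python3 - <<'E'
from h import *
s=st();pose=(np.array(s['tcp_pos']),np.array(s['tcp_rot']));print(pose[0])
for dx in(-6,-3,0):
  P=np.array([[e,0,0] for e in(-44,-15,15,44)])+pose[0]+[dx,0,-8.7]
  print(dx,proj('wrist',P+[0,0,8],pose).round(1).tolist(),proj('wrist',P+[0,0,12],pose).round(1).tolist())
im=cv2.imread('pics/w2.png');cv2.imwrite('pics/c2.png',cv2.resize(im[150:345,230:410],None,fx=3,fy=3))
E
```

```text
[470.66659392   7.41079052 151.71994275]
-6 [[319.0, 171.4], [319.2, 233.2], [319.3, 286.8], [319.4, 328.6]] [[319.1, 173.8], [319.2, 237.1], [319.3, 291.5], [319.4, 333.5]]
-3 [[319.1, 178.2], [319.2, 239.1], [319.3, 291.6], [319.4, 332.4]] [[319.1, 180.8], [319.2, 243.1], [319.3, 296.3], [319.5, 337.4]]
0 [[319.1, 184.9], [319.2, 244.8], [319.3, 296.3], [319.5, 336.2]] [[319.1, 187.6], [319.2, 248.9], [319.4, 301.0], [319.5, 341.1]]
```

View pics/c2.png

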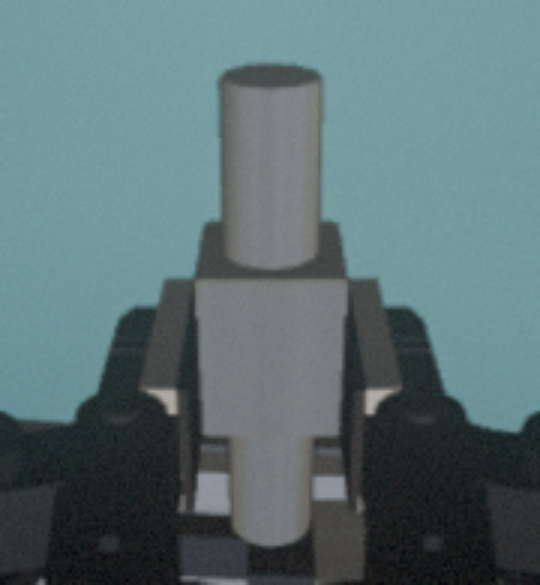

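```bash
python3 - <<'E'
from h import *
im=cv2.imread('pics/top0.png');cv2.imwrite('pics/c3.png',cv2.resize(im[110:185,300:440],None,fx=5.6,fy=5.6,interpolation=cv2.INTER_CUBIC))
E
```

```text
(no output)
```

View pics/c3.png

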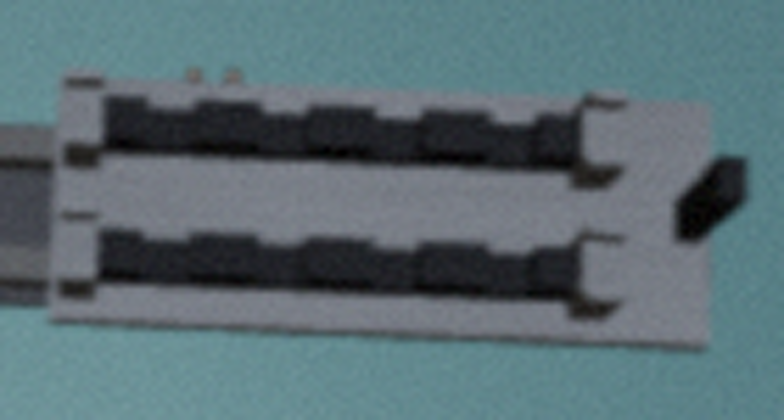

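```bash
python3 - <<'E'
from h import *
from scipy.optimize import least_squares
T=[];U=[]
def a(p,u):T.append(p);U.append(u)
a((-60,135,12),(50,320));a((-60,-181,12),(708,348));a((60,-181,12),(711,104))
for y,u,v in((70,190,234),(38,258,235),(16,302,239),(-16,372,241),(-38,416,244),(-70,487,246)):a((-22,y,41),(u,v))
for y,u,v in((70,197,103),(38,262,103),(16,308,107),(-16,375,107),(-38,422,111),(-70,492,112)):a((42,y,41),(u,v))
T=np.array(T,float);U=np.array(U,float)/5.6+[300,110]-0.5+0.5/5.6
def w(q):
    c,s=np.cos(q[2]),np.sin(q[2]);return np.c_[q[0]+c*T[:,0]-s*T[:,1],q[1]+s*T[:,0]+c*T[:,1],T[:,2]+32]
f=lambda q:(proj('top',w(q))-U).ravel()
r=least_squares(f,[640,-100,0]);print(r.x[:2],np.degrees(r.x[2]));print(f(r.x).reshape(-1,2).round(1).tolist())
E
```

```text
[641.0573401  -94.14268147] -2.418092020314052
[[-0.5, 0.1], [0.0, -0.0], [-0.2, 0.1], [-0.2, -0.1], [-0.1, 0.3], [0.4, -0.1], [0.1, 0.0], [0.7, -0.1], [0.2, 0.0], [-0.6, -0.4], [-0.1, 0.1], [0.1, -0.2], [0.2, 0.3], [0.2, -0.1], [-0.2, 0.2]]
```

Call:
{"api": "move_arm", "payload": {"moves": [[0,4.5,-2,0,0,0,-0.02],[0,9,-4,0,0,0,-0.042],[0,13.5,-6,0,0,0,-0.042],[0,17.4,-7.4,0,0,0,-0.042],[0,17.4,-7.4,-3,0,0,-0.042],[0,17.4,-7.4,-3,0,0,-0.042],[0,17.4,-7.4,-3,0,0,-0.042]]}}

```text
clock: 6.6
tcp_pos: [644.0, -66.4, 121.3]
tcp_rot: [[0.006, 0.043, 0.999], [0.004, 0.999, -0.043], [-1.0, 0.004, 0.005]]
force: [-0.2, 0.2, -1.5]
opening: 0.264
```

```bash
cat >> h.py <<'E'
TR=[641.1,-94.1,np.radians(-2.42)]
def tw(P,TR=TR):
    P=np.atleast_2d(P).astype(float);c,s=np.cos(TR[2]),np.sin(TR[2])
    return np.c_[TR[0]+c*P[:,0]-s*P[:,1],TR[1]+s*P[:,0]+c*P[:,1],P[:,2]+32]
def overlay(im,cam,pose=None,TR=TR):
    im=im.copy()
    def poly(P,col):
        u=proj(cam,tw(P,TR),pose);cv2.polylines(im,[np.round(u*8).astype(np.int32)],True,col,1,cv2.LINE_AA,3)
    poly([(-60,-181,12),(60,-181,12),(60,135,12),(-60,135,12)],(255,255,0))
    for x in(-32,32):
        for y in(-122,122):
            for e in(-15.5,15.5):poly([(x+e-2.5,y-9,56),(x+e+2.5,y-9,56),(x+e+2.5,y+9,56),(x+e-2.5,y+9,56)],(255,0,255))
        for a,b in((38,70),(-16,16),(-70,-38)):poly([(x-10,a,41),(x+10,a,41),(x+10,b,41),(x-10,b,41)],(0,255,0))
    return im
def sr(n=3):
    for _ in range(n-1): camera('wrist')
    s=st();return s
E
cat > s.py <<'E'
from h import *
import sys
n=sys.argv[1]
im,pose=shoot('wrist');s=st();print(s['clock'],pose[0].round(1),s['tcp_pos'].round(1),pose[1].round(3).tolist(),s['force'].round(1),round(s['opening'],3))
save(overlay(im,'wrist',pose),n)
E
python3 s.py w3.png
```

```text
6.65 [644.  -66.4 121.3] [644.6 -66.3 122.3] [[0.006, 0.043, 0.999], [0.004, 0.999, -0.043], [-1.0, 0.004, 0.005]] [-0.6  0.6 -1.4] 0.268
```

View pics/w3.png

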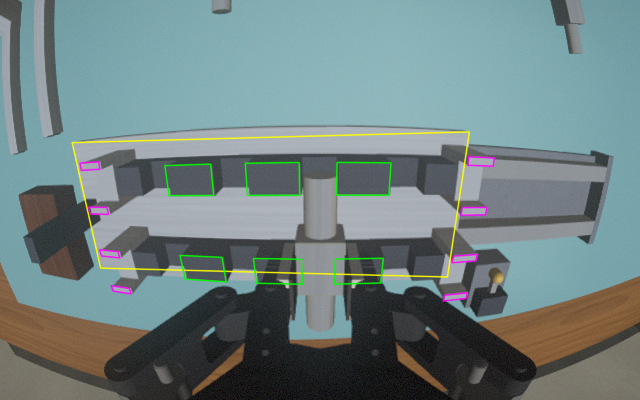

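```bash
python3 - <<'E'
import cv2
im=cv2.imread('pics/w3.png');cv2.imwrite('pics/c4.png',cv2.resize(im[120:290,60:500],None,fx=1.8,fy=1.8*1.6,interpolation=cv2.INTER_CUBIC))
E
```

```text
(no output)
```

View pics/c4.png

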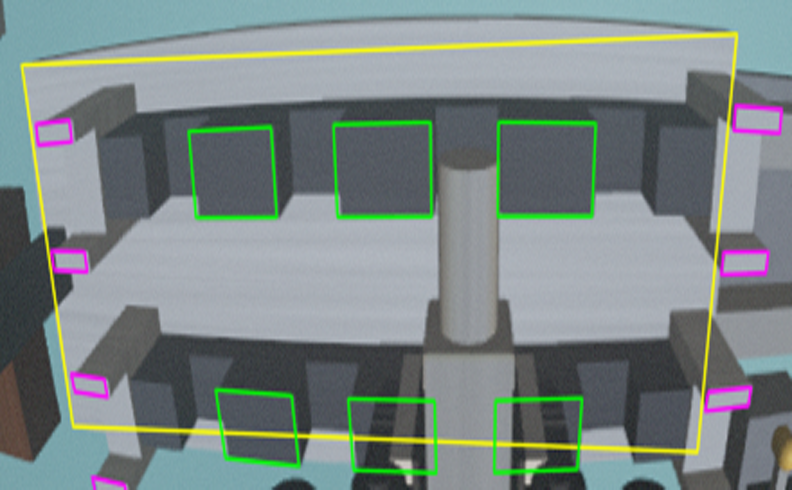

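Call:
{"api": "move_arm", "payload": {"moves": [[0,0.1,-0.1,-2.5,0,0,0],[0,0.1,-0.1,-4,0,0,0],[0,0.1,-0.1,-4.7,0,0,0],[0,0.1,-0.1,-4.7,0,0,0]]}}

```text
clock: 7.15
tcp_pos: [645.4, -67.2, 75.2]
tcp_rot: [[0.007, 0.043, 0.999], [0.004, 0.999, -0.043], [-1.0, 0.004, 0.007]]
force: [-0.6, 0.4, -1.9]
opening: 0.265
```

```bash
python3 s.py w4.png
```

```text
7.2 [645.4 -67.2  75.2] [645.8 -67.4  75.8] [[0.007, 0.043, 0.999], [0.004, 0.999, -0.043], [-1.0, 0.004, 0.007]] [ 0.6  0.5 -1.5] 0.266
```

View pics/w4.png

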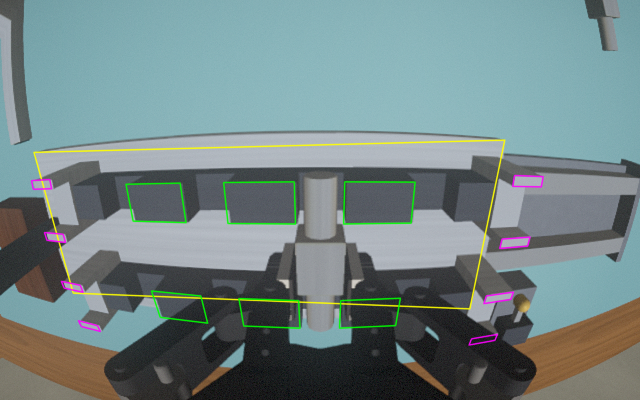

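Call:
{"api": "move_arm", "payload": {"moves": [[0,0,0,-0.3,0,0,0],[0,0,0,-0.3,0,0,0],[4,0,0,-0.3,0,0,0],[4,0,0,-0.3,0,0,0],[4,0,0,3,0,0,0],[4,0,0,7,0,0,0],[4,0,0,9,0,0,0]]}}

```text
clock: 8.07
tcp_pos: [646.8, -67.8, 168.4]
tcp_rot: [[0.011, 0.043, 0.999], [0.003, 0.999, -0.043], [-1.0, 0.004, 0.011]]
force: [0.2, -0.5, -0.2]
opening: 0.471
```

```bash
python3 s.py w5.png
```

```text
8.125 [646.8 -67.8 168.4] [647.5 -67.8 170.4] [[0.011, 0.043, 0.999], [0.003, 0.999, -0.043], [-1.0, 0.004, 0.011]] [ 0.6 -0.5  3.8] 0.468
```

View pics/w5.png

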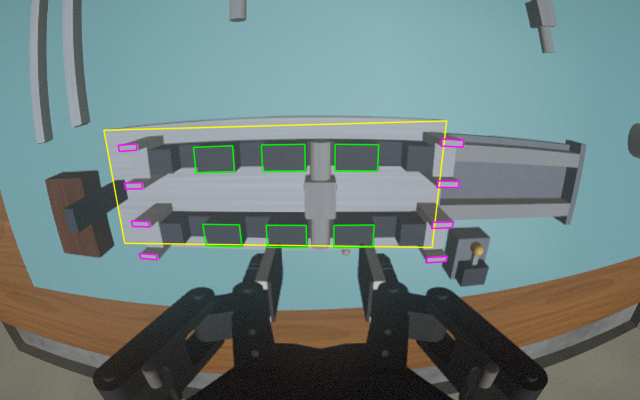

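Call:
{"api": "move_arm", "payload": {"moves": [[5,-5,-1.5,0,0,0.01,0.02],[5,-10,-3,0,0,0.01,0.025],[5,-15,-5,0,0,0.01,0.025],[5,-20.2,-6.3,-2,0,0.01,0.025],[5,-20.2,-6.3,-5,0,0.01,0.025],[5,-20.2,-6.3,-5,0,0.01,0.025],[5,-20.2,-6.3,-5,0,0.01,0.025]]}}

```text
clock: 9.0
tcp_pos: [446.2, -130.8, 120.9]
tcp_rot: [[0.004, 0.017, 1.0], [0.003, 1.0, -0.017], [-1.0, 0.003, 0.004]]
force: [0.3, -0.8, -0.1]
opening: 0.584
```

```bash
python3 w.py w6.png | grep -v bar
```

```text
9.05 [ 446.2 -130.8  120.9] [[0.004, 0.017, 1.0], [0.003, 1.0, -0.017], [-1.0, 0.003, 0.004]]
pin0 0.89 px 565.0 90.0 [ 37 114 109] c [344.1  97.8] wh [93. 35.] ang 62.7 mean [343.4  95. ]
pin0 0.77 px 593.0 206.0 [87 93 94] c [459.7 168.2] wh [93. 46.] ang 29.1 mean [457.8 166.2]
pin0 0.65 px 253.0 23.0 [153  57  58] c [ 305. -175.] wh [76. 30.] ang -58.7 mean [ 307.  -176.3]
pin0 0.61 px 187.0 151.0 [151  61  62] c [ 400.7 -235.2] wh [87. 34.] ang 23.6 mean [ 401.  -234.7]
pin0 0.57 px 315.0 193.0 [116 124 127] c [ 441.7 -134.2] wh [87. 24.] ang -2.3 mean [ 438.7 -133.9]
```

View pics/w6.png

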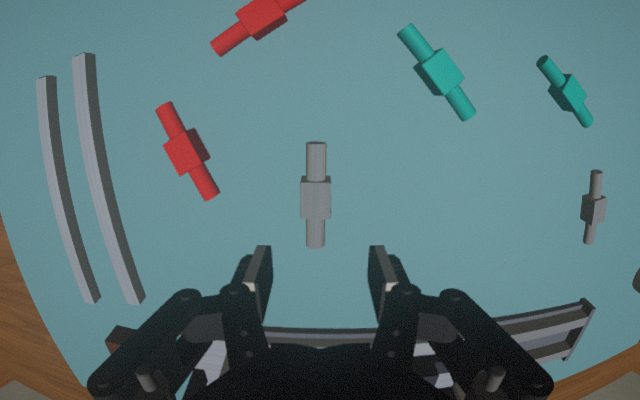

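Call:
{"api": "move_arm", "payload": {"moves": [[5,-0.4,-0.3,-4,0,0,-0.01],[5,-0.4,-0.3,-8,0,0,-0.01],[5,-0.4,-0.3,-10.2,0,0,-0.01],[5,-0.4,-0.3,-10.2,0,0,-0.01]]}}

```text
clock: 9.65
tcp_pos: [441.8, -133.8, 18.2]
tcp_rot: [[0.002, 0.027, 1.0], [0.003, 1.0, -0.027], [-1.0, 0.003, 0.002]]
force: [0.1, -0.5, 0.9]
opening: 0.581
```

```bash
python3 s.py w7.png
```

```text
9.7 [ 441.8 -133.8   18.2] [ 442.7 -134.1   19.3] [[0.002, 0.027, 1.0], [0.003, 1.0, -0.027], [-1.0, 0.003, 0.002]] [-0.2 -0.6  0. ] 0.587
```

View pics/w7.png

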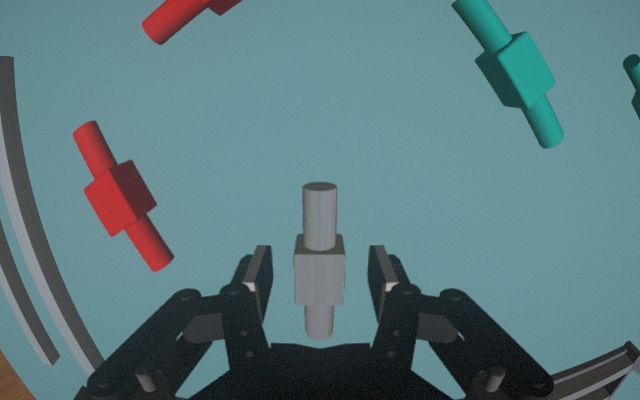

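Call:
{"api": "move_arm", "payload": {"moves": [[5,0,0,-0.2,0,0,0],[0,0,0,-0.2,0,0,0],[0,0,0,-0.2,0,0,0],[0,0,0,-0.2,0,0,0],[0,0,0,-0.2,0,0,0],[0,0,0,5,0,0,0],[0,0,0,10,0,0,0],[0,0,0,12,0,0,0]]}}

```text
clock: 10.7
tcp_pos: [443.9, -134.5, 142.3]
tcp_rot: [[0.008, 0.028, 1.0], [0.003, 1.0, -0.028], [-1.0, 0.003, 0.008]]
force: [0.3, 0.4, -2.4]
opening: 0.265
```

```bash
python3 s.py w8.png; python3 - <<'E'
from h import *
im=cv2.imread('pics/w8.png');cv2.imwrite('pics/c8.png',cv2.resize(im[150:345,230:410],None,fx=3,fy=3))
E
```

```text
10.75 [ 443.9 -134.5  142.3] [ 444.6 -134.7  143.7] [[0.008, 0.028, 1.0], [0.003, 1.0, -0.028], [-1.0, 0.003, 0.008]] [ 1.8 -0.4  0.1] 0.264
```

View pics/c8.png

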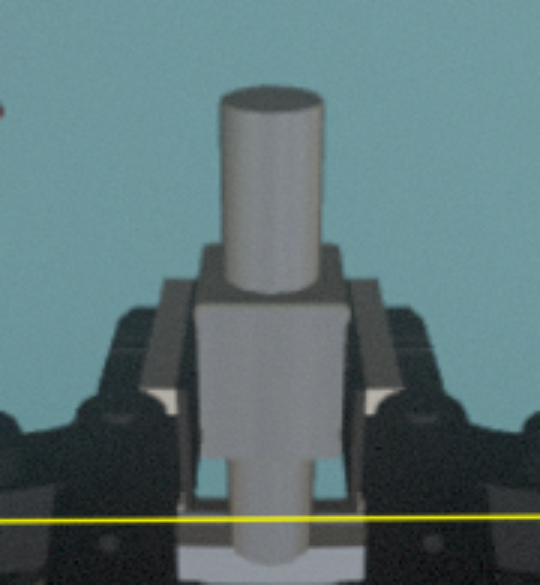

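Call:
{"api": "move_arm", "payload": {"moves": [[0,5,-1,0,0,0.005,-0.014],[0,10,-2,0,0,0.005,-0.014],[0,15,-3,0,0,0.005,-0.014],[0,19.3,-4,-1,0,0.005,-0.014],[0,19.3,-4,-2,0,0.005,-0.014],[0,19.3,-4,-2,0,0.005,-0.014],[0,19.3,-4,-2,0,0.005,-0.014]]}}

```text
clock: 11.62
tcp_pos: [636.8, -174.7, 124.1]
tcp_rot: [[0.005, 0.042, 0.999], [0.003, 0.999, -0.043], [-1.0, 0.003, 0.005]]
force: [1.0, -0.1, -1.4]
opening: 0.265
```

```bash
python3 s.py w9.png
```

```text
11.675 [ 636.8 -174.7  124.1] [ 637.1 -174.7  124.5] [[0.005, 0.042, 0.999], [0.003, 0.999, -0.043], [-1.0, 0.003, 0.005]] [ 0.3 -0.7 -0.5] 0.27
```

View pics/w9.png

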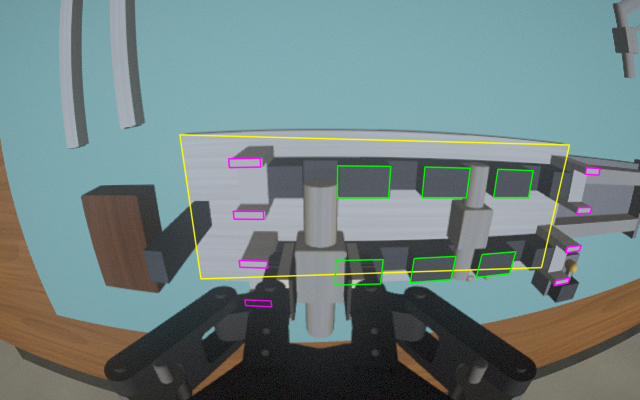

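Call:
{"api": "move_arm", "payload": {"moves": [[0,0,0,-2.5,0,0,0],[0,0,0,-4,0,0,0],[0,0,0,-5,0,0,0],[0,0,0,-5.3,0,0,0],[0,0,0,-5.3,0,0,0]]}}

```text
clock: 12.3
tcp_pos: [637.3, -174.8, 71.8]
tcp_rot: [[0.006, 0.042, 0.999], [0.003, 0.999, -0.042], [-1.0, 0.003, 0.006]]
force: [-0.1, 0.1, -2.0]
opening: 0.267
```

```bash
python3 s.py w10.png
```

```text
12.35 [ 637.3 -174.8   71.8] [ 637.4 -174.9   72. ] [[0.006, 0.042, 0.999], [0.003, 0.999, -0.042], [-1.0, 0.003, 0.006]] [-0.4  0.4 -1.6] 0.268
```

View pics/w10.png

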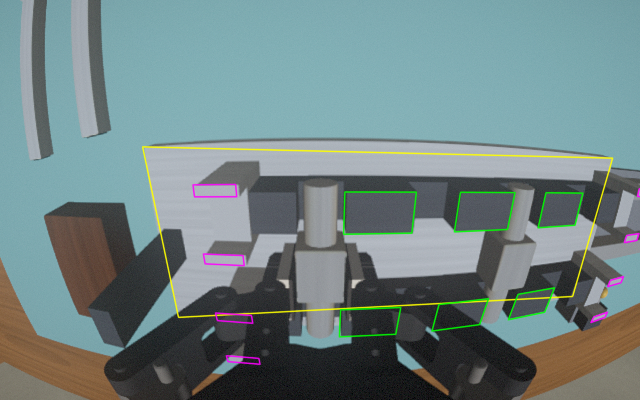

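Seated between the teeth; release and rise.

Call:
{"api": "move_arm", "payload": {"moves": [[0,0,0,-0.2,0,0,0],[3.3,0,0,-0.2,0,0,0],[3.3,0,0,-0.2,0,0,0],[3.3,0,0,0,0,0,0],[3.3,0,0,4,0,0,0],[3.3,0,0,8,0,0,0],[3.3,0,0,10,0,0,0]]}}

```text
clock: 13.22
tcp_pos: [638.3, -175.5, 174.9]
tcp_rot: [[0.01, 0.043, 0.999], [0.002, 0.999, -0.043], [-1.0, 0.002, 0.01]]
force: [0.4, 0.7, -1.4]
opening: 0.387
```

```bash
python3 s.py w11.png
```

```text
13.275 [ 638.3 -175.5  174.9] [ 638.9 -175.6  176.8] [[0.01, 0.043, 0.999], [0.002, 0.999, -0.043], [-1.0, 0.002, 0.01]] [ 1.2 -0.1  2.9] 0.386
```

View pics/w11.png

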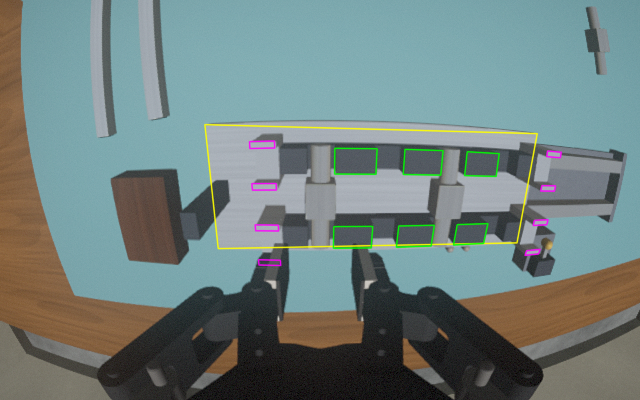

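Call:
{"api": "move_arm", "payload": {"moves": [[5,-2.2,4.5,0,0,0.01,0.03],[5,-4.4,9,0,0,0.01,0.06],[5,-6.6,13.5,0,0,0.01,0.09],[5,-8.8,18,0,0,0.01,0.12],[5,-11,22.5,0,0,0.01,0.15],[5,-13.2,27,0,0,0.01,0.18],[5,-15.5,31.5,-2,0,0.01,0.216],[5,-17.7,35.5,-3,0,0.01,0.216]]}}

```text
clock: 14.28
tcp_pos: [459.9, 180.9, 145.2]
tcp_rot: [[-0.0, -0.174, 0.985], [0.003, 0.985, 0.174], [-1.0, 0.003, 0.0]]
force: [0.5, 0.2, 0.5]
opening: 0.588
```

Call:
{"api": "move_arm", "payload": {"moves": [[5,0,0,-2,0,0,0],[5,0,0,-2,0,0,0]]}}

```text
clock: 14.52
tcp_pos: [458.1, 180.8, 123.3]
tcp_rot: [[-0.004, -0.176, 0.984], [0.0, 0.984, 0.176], [-1.0, 0.001, -0.004]]
force: [0.2, -0.9, -0.1]
opening: 0.587
```

```bash
python3 w.py w12.png | grep -v bar
```

```text
14.575 [458.1 180.8 123.3] [[-0.004, -0.176, 0.984], [0.0, 0.984, 0.176], [-1.0, 0.001, -0.004]]
pin0 0.96 px 72.0 329.0 [85 86 86] c [ 703.1 -118.8] wh [134.  52.] ang -19.3 mean [ 701.5 -121.7]
pin0 0.93 px 317.0 202.0 [114 121 124] c [460.8 179.3] wh [88. 24.] ang 10.9 mean [458.  179.2]
pin0 0.87 px 252.0 45.0 [ 44 141 133] c [345.  108.7] wh [88. 24.] ang 54.7 mean [345.6 110. ]
pin0 0.76 px 21.0 14.0 [123  41  41] c [ 309.5 -181.9] wh [110.  43.] ang 80.6 mean [ 305.6 -173.1]
pin0 0.71 px 106.0 40.0 [ 38 116 111] c [343.8 -28.6] wh [94. 34.] ang 43.0 mean [345.2 -26.6]
pin0 0.55 px 14.0 296.0 [82 83 83] c [ 692.2 -251.3] wh [128.  63.] ang -28.7 mean [ 694.6 -256.6]
pin0 0.44 px 1.0 111.0 [64 49 51] c [ 414.  -196.9] wh [49.  9.] ang 0.8 mean [ 415.5 -197.7]
pin0 0.18 px 70.0 303.0 [70 73 76] c [ 678.  -168.3] wh [434. 205.] ang -82.1 mean [ 655.9 -120.3]
```

View pics/w12.png

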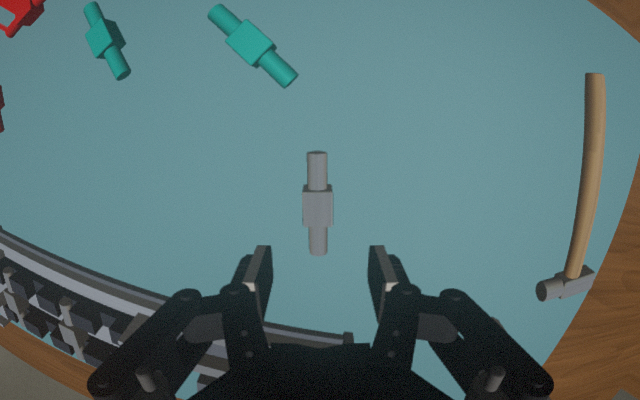

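Call:
{"api": "move_arm", "payload": {"moves": [[5,0.3,-0.15,-4,0,0,0.01],[5,0.3,-0.15,-8,0,0,0.01],[5,0.3,-0.15,-10.5,0,0,0.01],[5,0.3,-0.15,-10.5,0,0,0.01]]}}

```text
clock: 15.18
tcp_pos: [463.1, 177.4, 19.8]
tcp_rot: [[-0.002, -0.181, 0.983], [0.001, 0.983, 0.181], [-1.0, 0.001, -0.002]]
force: [1.1, 0.6, -0.1]
opening: 0.582
```

```bash
python3 s.py w13.png
```

```text
15.225 [463.1 177.4  19.8] [464.  177.9  21. ] [[-0.002, -0.181, 0.983], [0.001, 0.983, 0.181], [-1.0, 0.001, -0.002]] [-0.2  0.3  0.2] 0.584
```

View pics/w13.png

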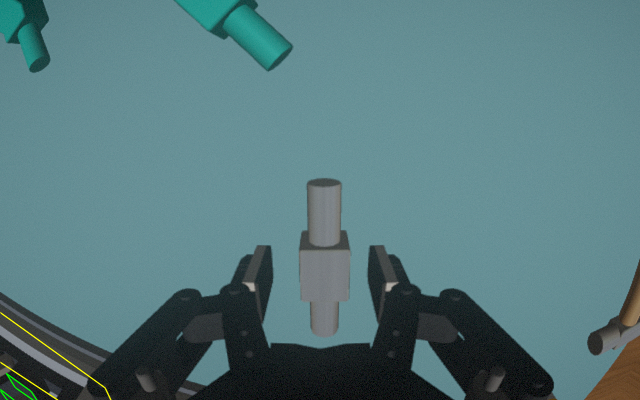

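Call:
{"api": "move_arm", "payload": {"moves": [[5,-0.2,0.2,-0.3,0,0,0],[5,-0.2,0.2,-0.3,0,0,0],[0,-0.2,0.2,-0.3,0,0,0],[0,-0.2,0.2,-0.3,0,0,0],[0,-0.2,0.2,-0.3,0,0,0],[0,-0.2,0.2,-0.3,0,0,0]]}}

```text
clock: 15.98
tcp_pos: [462.5, 180.2, 18.8]
tcp_rot: [[0.001, -0.181, 0.983], [0.003, 0.983, 0.181], [-1.0, 0.002, 0.002]]
force: [-2.0, 0.3, 6.4]
opening: 0.267
```

Call:
{"api": "move_arm", "payload": {"moves": [[0,0,0,5,0,0,0],[0,0,0,9,0,0,0],[0,0,0,12,0,0,0],[0,0,0,12,0,0,0]]}}

```text
clock: 16.48
tcp_pos: [463.8, 180.8, 140.9]
tcp_rot: [[0.005, -0.181, 0.983], [0.005, 0.983, 0.181], [-1.0, 0.004, 0.006]]
force: [0.5, 0.0, -1.9]
opening: 0.265
```

```bash
python3 s.py w14.png; python3 - <<'E'
from h import *
im=cv2.imread('pics/w14.png');cv2.imwrite('pics/c14.png',cv2.resize(im[150:345,230:410],None,fx=3,fy=3))
E
```

```text
16.525 [463.8 180.8 140.9] [462.7 180.4 139.1] [[0.005, -0.181, 0.983], [0.005, 0.983, 0.181], [-1.0, 0.004, 0.006]] [ 0.1 -0.4 -3.3] 0.264
```

View pics/c14.png

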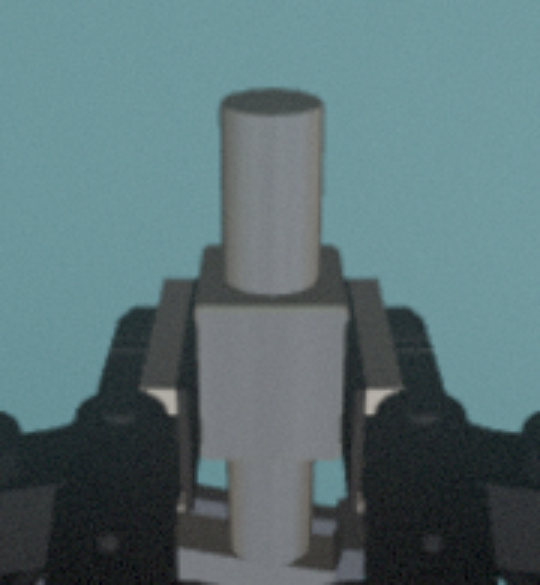

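Call:
{"api": "move_arm", "payload": {"moves": [[0,3,-3.2,0,0,0,-0.04],[0,6,-6.4,0,0,0,-0.08],[0,9,-9.6,0,0,0,-0.12],[0,12,-12.8,0,0,0,-0.16],[0,15,-16,0,0,0,-0.2],[0,18.1,-19.4,0,0,0,-0.225],[0,18.1,-19.4,-1.5,0,0,-0.225],[0,18.1,-19.4,-1.5,0,0,-0.225]]}}

```text
clock: 17.52
tcp_pos: [641.7, -13.3, 120.6]
tcp_rot: [[-0.003, 0.043, 0.999], [0.003, 0.999, -0.043], [-1.0, 0.003, -0.003]]
force: [-0.0, 0.7, -3.2]
opening: 0.268
```

```bash
python3 s.py w15.png
```

```text
17.575 [641.7 -13.3 120.6] [642.2 -12.5 121.8] [[-0.003, 0.043, 0.999], [0.003, 0.999, -0.043], [-1.0, 0.003, -0.003]] [ 0.5 -0.  -1.6] 0.269
```

View pics/w15.png

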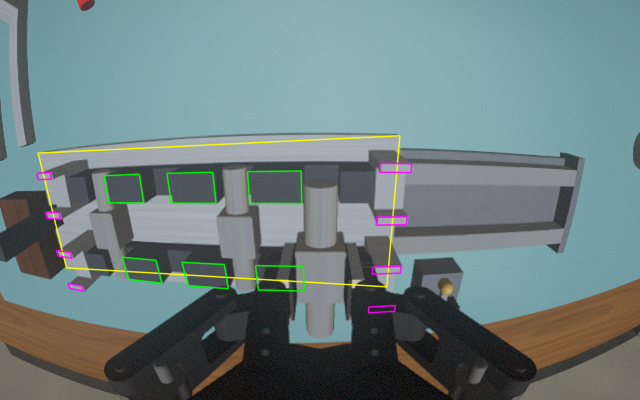

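Call:
{"api": "move_arm", "payload": {"moves": [[0,0.2,-0.05,-2.5,0,0,0],[0,0.2,-0.05,-4,0,0,0],[0,0.2,-0.05,-4.8,0,0,0],[0,0.2,-0.05,-5,0,0,0],[0,0.2,-0.05,-5,0,0,0]]}}

```text
clock: 18.2
tcp_pos: [644.5, -13.0, 72.5]
tcp_rot: [[-0.0, 0.042, 0.999], [0.004, 0.999, -0.042], [-1.0, 0.004, -0.001]]
force: [1.1, -0.1, -1.5]
opening: 0.267
```

```bash
python3 s.py w16.png
```

```text
18.25 [644.5 -13.   72.5] [644.6 -13.1  72.6] [[-0.0, 0.042, 0.999], [0.004, 0.999, -0.042], [-1.0, 0.004, -0.001]] [-0.6 -0.7 -2. ] 0.267
```

View pics/w16.png

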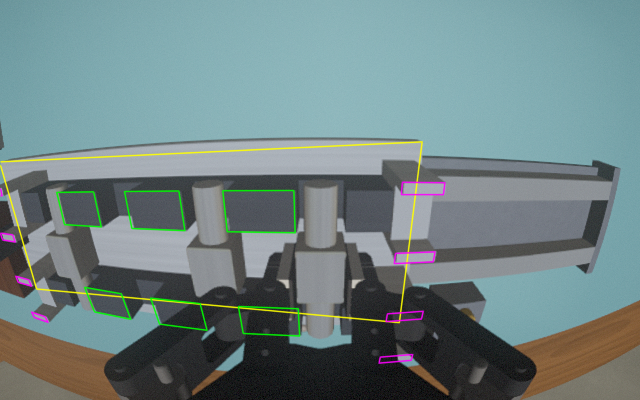

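Call:
{"api": "move_arm", "payload": {"moves": [[0,0,0,-0.2,0,0,0],[3.3,0,0,-0.2,0,0,0],[3.3,0,0,-0.2,0,0,0],[3.3,0,0,0,0,0,0],[3.3,0,0,4,0,0,0],[3.3,0,0,8,0,0,0],[3.3,0,0,12,0,0,0]]}}

```text
clock: 19.12
tcp_pos: [644.5, -13.2, 194.1]
tcp_rot: [[0.0, 0.042, 0.999], [0.004, 0.999, -0.042], [-1.0, 0.004, -0.0]]
force: [0.7, 1.5, 0.1]
opening: 0.386
```

```bash
python3 s.py w17.png; python3 - <<'E'
from h import *
print(np.round(st()['q'],1))
E
python3 m1.py | grep -E "^(pin0|bar0)"
```

```text
19.175 [644.5 -13.2 194.1] [646.9 -13.7 200.4] [[0.0, 0.042, 0.999], [0.004, 0.999, -0.042], [-1.0, 0.004, -0.0]] [ 2.1 -1.1  5.1] 0.39
[-27.6  29.3  38.5  80.4 -18.6  76.1  99.2]
pin0 0.68 px 390.0 146.0 [83 84 86] c [ 651. -184.] wh [91. 25.] ang -1.3 mean [ 650.  -183.8]
pin0 0.67 px 389.0 275.0 [147  30  28] c [ 300.6 -171.3] wh [84. 22.] ang -64.1 mean [ 300.8 -171.8]
pin0 0.65 px 413.0 236.0 [139  33  32] c [ 403.  -237.8] wh [85. 26.] ang 25.3 mean [ 403.1 -238.2]
pin0 0.4 px 344.0 264.0 [ 42 122 113] c [328.6 -49.2] wh [45. 20.] ang 30.8 mean [328.2 -51. ]
pin0 0.36 px 394.0 149.0 [84 88 95] c [ 645.3 -194.2] wh [208. 129.] ang 87.6 mean [ 642.4 -192.3]
pin0 0.77 [ 301.  -169.9   18.6]
pin0 0.66 [ 404.5 -234.3   20. ]
pin0 0.66 [ 428.4 -338.4   17.1]
pin0 0.58 [ 638.5 -176.    70.7]
bar0 0.84 px 451.0 226.0 [ 99 105 112] c [ 433.  -340.5] wh [262.  23.] ang 2.4 mean [ 429.9 -340.5]
bar0 0.81 px 475.0 221.0 [ 95 104 110] c [ 442.6 -407.2] wh [265.  29.] ang -0.6 mean [ 442.9 -407.1]
bar0 0.86 [ 436.7 -405.5   16.5]
bar0 0.64 [ 429.4 -341.5   18.4]
```

View pics/w17.png

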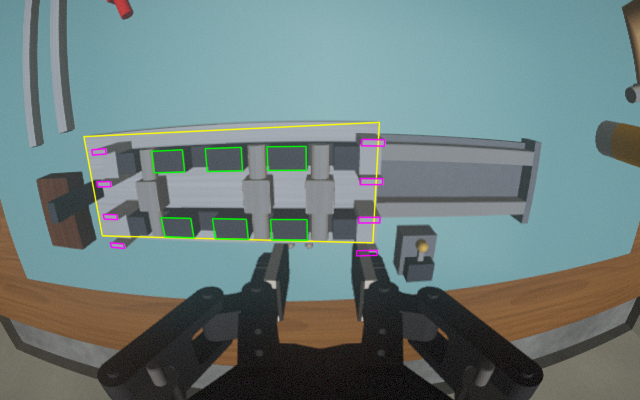

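Call:
{"api": "move_arm", "payload": {"moves": [[5,-2.7,-4.1,0,0,0,0.01],[5,-5.4,-8.2,0,0,0,0.02],[5,-8,-12.3,0,0,0,0.04],[5,-10.7,-16.4,0,0,0,0.06],[5,-13.4,-20.5,0,0,0,0.08],[5,-16,-24.6,0,0,0,0.084],[5,-18.7,-28.7,-3,0,0,0.084],[5,-21.3,-32.7,-5,0,0,0.084]]}}

```text
clock: 22.22
tcp_pos: [430.6, -341.1, 142.0]
tcp_rot: [[-0.0, -0.043, 0.999], [0.004, 0.999, 0.043], [-1.0, 0.004, 0.0]]
force: [0.2, 0.8, -0.3]
opening: 0.588
```

Call:
{"api": "move_arm", "payload": {"moves": [[5,0,0,-2,0,0,0],[5,0,0,-3,0,0,0],[5,0,0,-3,0,0,0]]}}

```text
clock: 22.6
tcp_pos: [430.9, -340.1, 111.5]
tcp_rot: [[-0.001, -0.044, 0.999], [0.005, 0.999, 0.044], [-1.0, 0.005, -0.001]]
force: [0.2, 0.7, 0.5]
opening: 0.586
```

```bash
python3 w.py w18.png | grep  bar;python3 - <<'E'
from h import *
print(np.round(st()['q'],1))
E
```

```text
bar0 0.96 px 315.0 175.0 [135 143 150] c [ 431.7 -342.5] wh [260.  19.] ang 2.6 mean [ 411.7 -343.7]
bar0 0.69 px 233.0 153.0 [125 133 139] c [ 408.4 -407.2] wh [195.  23.] ang -0.6 mean [ 393.6 -407. ]
[-1.00e-01  2.33e+01  4.42e+01  1.02e+02 -1.84e+01  6.22e+01  1.43e+02]
```

View pics/w18.png

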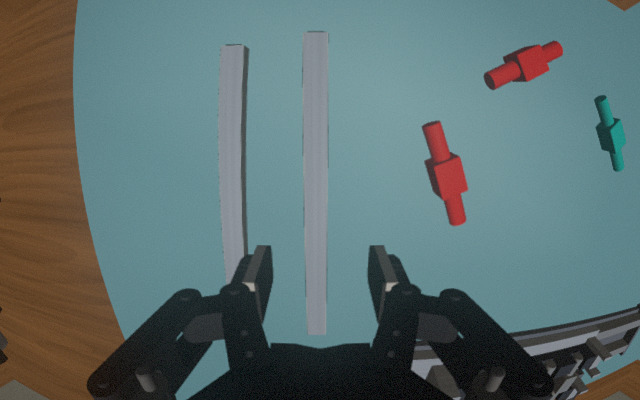

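Call:
{"api": "move_arm", "payload": {"moves": [[4.5,0.1,-0.24,-4,0,0,0],[4.5,0.1,-0.24,-7,0,0,0],[4.5,0.1,-0.24,-9.4,0,0,0],[4.5,0.1,-0.24,-9.4,0,0,0]]}}

```text
clock: 23.25
tcp_pos: [432.2, -342.2, 17.9]
tcp_rot: [[-0.001, -0.045, 0.999], [0.005, 0.999, 0.045], [-1.0, 0.005, -0.001]]
force: [0.6, 0.2, -0.1]
opening: 0.527
```

```bash
python3 w.py w19.png | grep  bar
```

```text
bar0 0.84 px 318.0 163.0 [140 147 154] c [ 396.8 -344.4] wh [175.  18.] ang 2.4 mean [ 382.1 -345.1]
bar0 0.59 px 189.0 160.0 [120 127 132] c [ 423.9 -406.1] wh [225.  25.] ang -0.7 mean [ 382.8 -405. ]
```

View pics/w19.png

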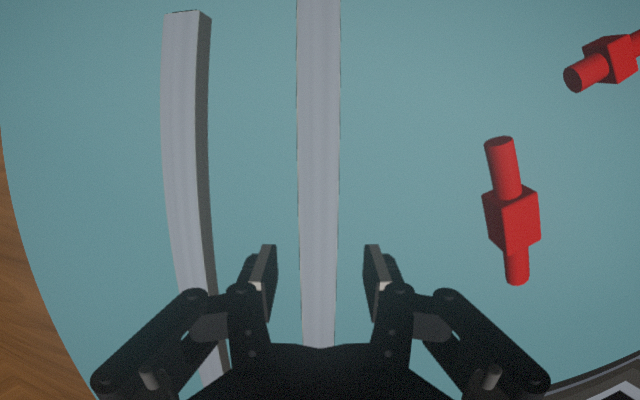

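Call:
{"api": "move_arm", "payload": {"moves": [[0,0,0,0,0,0,0],[0,0,0,0,0,0,0],[0,0,0,0,0,0,0],[0,0,0,0,0,0,0],[0,0,0,3,0,0,0],[0,0,0,7,0,0,0],[0,0,0,11,0,0,0],[0,0,0,13,0,0,0]], "newtons": 80}}

```text
clock: 24.4
tcp_pos: [434.0, -344.3, 152.8]
tcp_rot: [[0.006, -0.044, 0.999], [0.001, 0.999, 0.044], [-1.0, 0.001, 0.006]]
force: [1.2, -0.0, -1.6]
opening: 0.177
```

```bash
python3 s.py w20.png;python3 - <<'E'
from h import *
print(np.round(st()['q'],1),st()['wrist_torque'])
E
```

```text
24.45 [ 434.  -344.3  152.8] [ 434.6 -345.   154.6] [[0.006, -0.044, 0.999], [0.001, 0.999, 0.044], [-1.0, 0.001, 0.006]] [ 1.1 -1.9  0.2] 0.178
[ -1.2  20.9  45.8  99.  -16.5  66.6 141.7] [-0.09693228 -0.09508443  0.0034235 ]
```

View pics/w20.png

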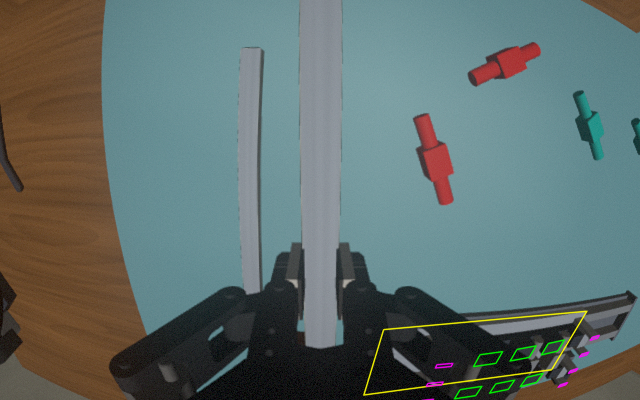

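Call:
{"api": "move_arm", "payload": {"moves": [[0,0,0,4,0,0,-0.1],[0,2,3,4,0,0,-0.28],[0,5,6,4,0,0,-0.46],[0,8,9,4,0,0,-0.64],[0,11,12,4,0,0,-0.82],[0,14,15,4,0,0,-1.0],[0,17,18,4,0,0,-1.18],[0,19,20,4,0,0,-1.36]]}}

```text
clock: 25.45
tcp_pos: [625.8, -142.3, 193.5]
tcp_rot: [[0.001, 0.969, 0.249], [-0.007, 0.249, -0.969], [-1.0, -0.001, 0.007]]
force: [-1.2, 0.2, -1.6]
opening: 0.181
```

```bash
python3 s.py w21.png;python3 - <<'E'
from h import *
print(np.round(st()['q'],1),st()['wrist_torque'])
E
```

```text
25.5 [ 625.8 -142.3  193.5] [ 628.3 -138.3  192.9] [[0.001, 0.969, 0.249], [-0.007, 0.249, -0.969], [-1.0, -0.001, 0.007]] [ 2.3  5.8 -4. ] 0.182
[-26.8  35.2  56.2  81.8 -29.   78.2  44.3] [ 0.40785915 -0.1398963   0.02970273]
```

View pics/w21.png

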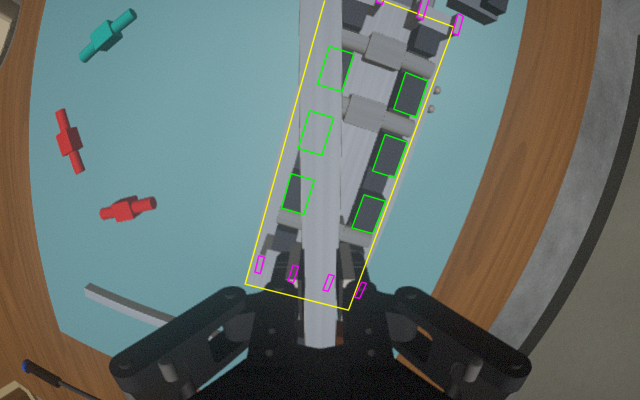

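Call:
{"api": "move_arm", "payload": {"moves": [[0,1.5,1.5,0,0,0,-0.15],[0,3,3,0,0,0,-0.293],[0,4.5,4.3,-2,0,0,-0.293],[0,4.5,4.3,-6,0,0,-0.293],[0,4.5,4.3,-6,0,0,-0.293],[0,4.5,4.3,-6,0,0,-0.293]]}}

```text
clock: 26.25
tcp_pos: [673.4, -96.0, 134.1]
tcp_rot: [[0.0, 0.999, -0.047], [-0.006, -0.047, -0.999], [-1.0, 0.0, 0.006]]
force: [-0.9, -0.4, -1.9]
opening: 0.182
```

```bash
python3 s.py w22.png;python3 - <<'E'
from h import *
im,_=shoot('top');cv2
save(cv2.resize(overlay(im,'top')[100:185,290:440],None,fx=5.2,fy=5.2,interpolation=cv2.INTER_CUBIC),'t22.png')
im,_=shoot('scene');save(cv2.resize(overlay(im,'scene')[170:330,180:400],None,fx=3.6,fy=3.6,interpolation=cv2.INTER_CUBIC),'sc22.png')
E
```

```text
26.3 [673.4 -96.  134.1] [673.8 -96.2 134.7] [[0.0, 0.999, -0.047], [-0.006, -0.047, -0.999], [-1.0, 0.0, 0.006]] [-0.7 -0.6 -1.7] 0.184
```

View pics/w22.png

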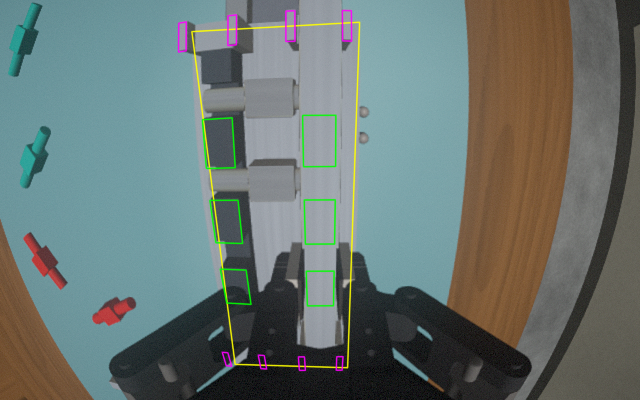

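View pics/t22.png

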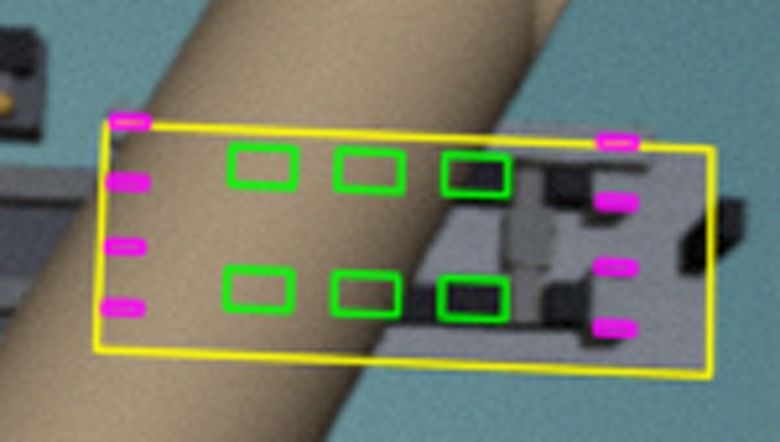

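View pics/sc22.png

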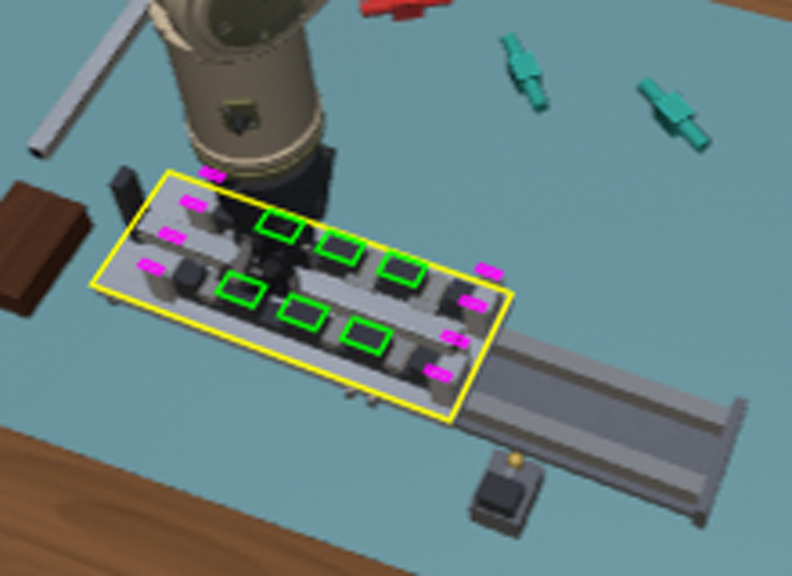

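```bash
python3 - <<'E'
from h import *
s=st();pose=(np.array(s['tcp_pos']),np.array(s['tcp_rot']));zd=pose[1][:,2]
for o in(-4,-2,0,2,4):
  print(o,proj('wrist',[pose[0]+zd*(131+o)+[0,0,0.2],pose[0]+zd*(131+o)+[0,0,-17.8]],pose).round(1).tolist())
im=cv2.imread('pics/w22.png');cv2.imwrite('pics/c22.png',cv2.resize(im[220:400,230:410],None,fx=3.3,fy=3.3))
cv2.imwrite('pics/c22b.png',cv2.resize(im[0:180,150:400],None,fx=3.1,fy=3.1))
E
```

```text
-4 [[319.9, 413.5], [319.9, 394.7]]
-2 [[319.9, 414.8], [319.9, 396.1]]
0 [[319.9, 416.1], [319.9, 397.5]]
2 [[319.9, 417.4], [319.9, 398.8]]
4 [[319.9, 418.7], [319.9, 400.2]]
```

View pics/c22.png

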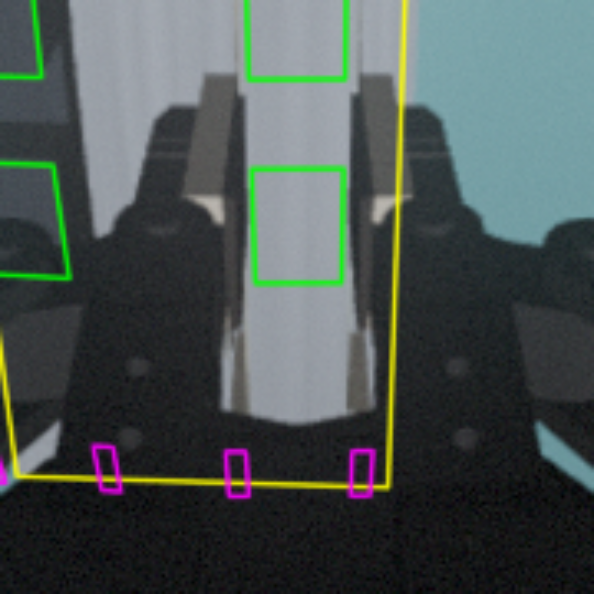

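View pics/c22b.png

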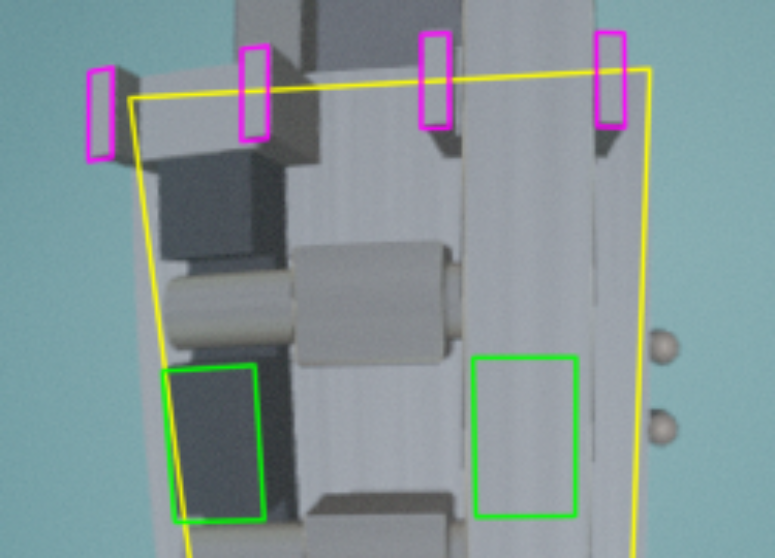

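Call:
{"api": "move_arm", "payload": {"moves": [[0,-0.05,0.05,-1.5,0,0,0],[0,-0.05,0.05,-2.7,0,0,0],[0,-0.05,0.05,-3.5,0,0,0],[0,-0.05,0.05,-3.9,0,0,0],[0,-0.05,0.05,-3.9,0,0,0]]}}

```text
clock: 27.02
tcp_pos: [673.4, -95.5, 96.9]
tcp_rot: [[0.002, 0.999, -0.047], [-0.005, -0.047, -0.999], [-1.0, 0.003, 0.005]]
force: [-3.3, 1.0, 7.3]
opening: 0.181
```

```bash
python3 s.py w23.png;python3 - <<'E'
from h import *
im,_=shoot('scene');save(cv2.resize(im[170:330,180:400],None,fx=3.6,fy=3.6,interpolation=cv2.INTER_CUBIC),'sc23.png')
E
```

```text
27.075 [673.4 -95.5  96.9] [673.4 -95.5  96.9] [[0.002, 0.999, -0.047], [-0.005, -0.047, -0.999], [-1.0, 0.003, 0.005]] [-4.5  1.4  6.9] 0.181
```

View pics/w23.png

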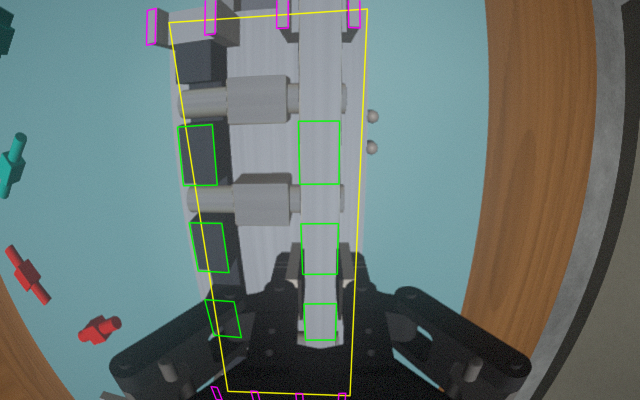

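View pics/sc23.png

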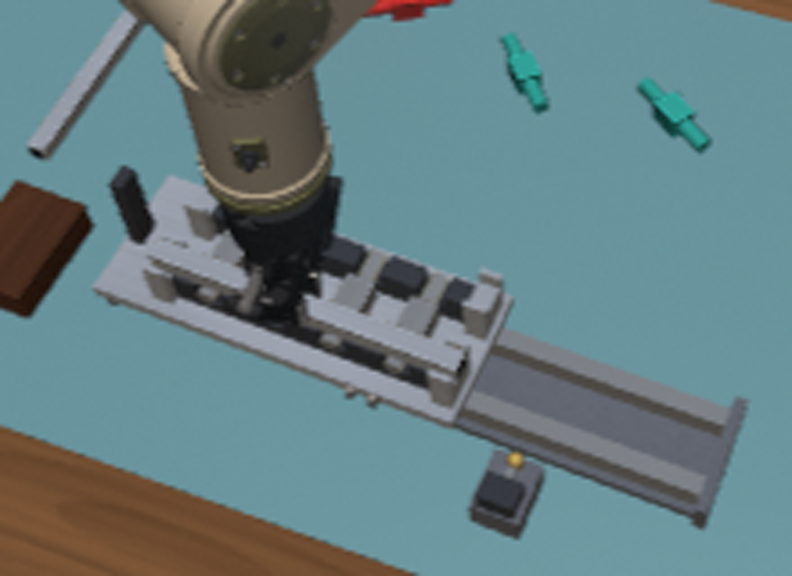

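Call:
{"api": "move_arm", "payload": {"moves": [[0,0,0,-0.15,0,0,0],[0,0,0,-0.15,0,0,0]]}}

```text
clock: 27.38
tcp_pos: [673.4, -95.5, 96.8]
tcp_rot: [[0.003, 0.999, -0.047], [-0.005, -0.047, -0.999], [-1.0, 0.003, 0.005]]
force: [-5.7, 1.5, 10.5]
opening: 0.18
```

```bash
python3 - <<'E'
from h import *
s=st();print(s['wrist_torque'],s['force'],s['tcp_pos'])
im=cv2.imread('pics/w23.png');cv2.imwrite('pics/c23.png',cv2.resize(im[0:180,150:400],None,fx=3.1,fy=3.1))
im,_=shoot('scene');save(cv2.resize(im[230:290,215:320],None,fx=7.5,fy=7.5,interpolation=cv2.INTER_CUBIC),'sc24.png')
E
```

```text
[ 0.57927958  1.31013247 -0.01748085] [-5.68380763  1.48792792 10.50311627] [673.39072026 -95.54069427  96.82313706]
```

View pics/c23.png

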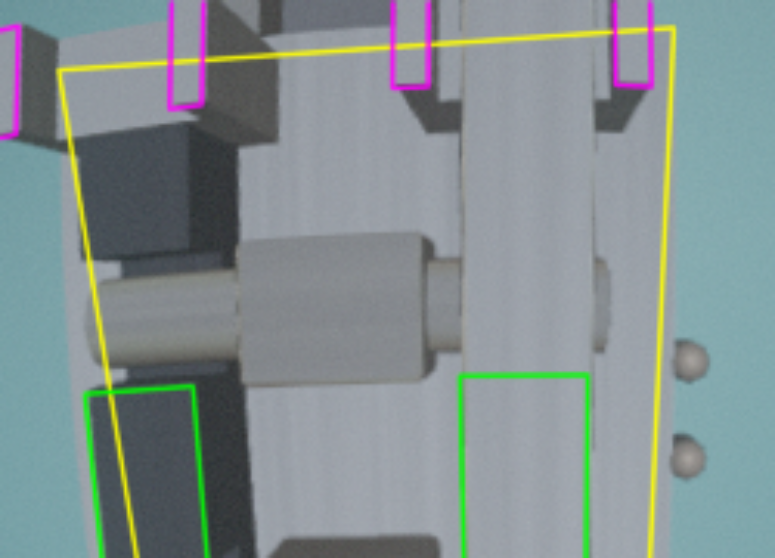

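View pics/sc24.png

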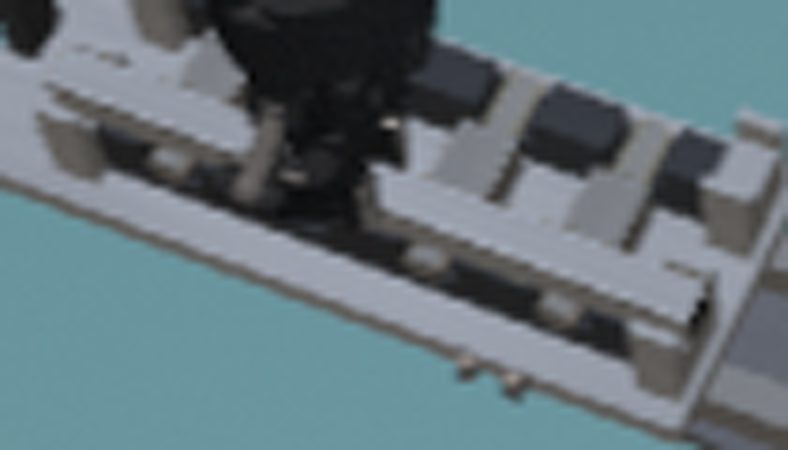

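Call:
{"api": "move_arm", "payload": {"moves": [[0,-0.1,0,0.1,0,0,0],[0,-0.1,0,0.1,0,0,0],[2.8,-0.1,0,0.1,0,0,0],[2.8,-0.1,0,0.1,0,0,0],[2.8,-0.1,0,0.1,0,0,0]]}}

```text
clock: 28.05
tcp_pos: [672.5, -95.6, 97.9]
tcp_rot: [[0.003, 0.999, -0.047], [-0.005, -0.047, -0.999], [-1.0, 0.003, 0.005]]
force: [-0.1, -0.8, -0.4]
opening: 0.33
```

```bash
python3 s.py w24.png; python3 - <<'E'
from h import *
im=cv2.imread('pics/w24.png');cv2.imwrite('pics/c24.png',cv2.resize(im[0:180,150:400],None,fx=3.1,fy=3.1))
im,_=shoot('scene');save(cv2.resize(im[230:290,215:320],None,fx=7.5,fy=7.5,interpolation=cv2.INTER_CUBIC),'sc25.png')
E
```

```text
28.1 [672.5 -95.6  97.9] [672.5 -95.5  97.9] [[0.003, 0.999, -0.047], [-0.005, -0.047, -0.999], [-1.0, 0.003, 0.005]] [ 0.1 -0.1  0.5] 0.328
```

View pics/c24.png

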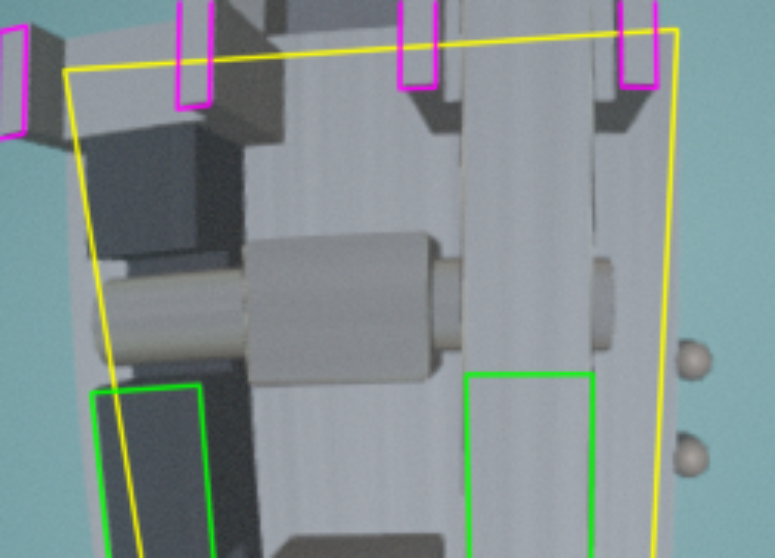

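View pics/sc25.png

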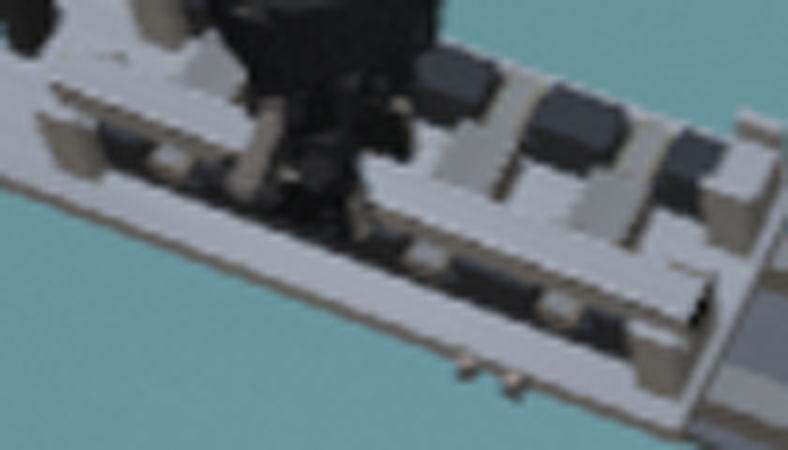

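Call:
{"api": "move_arm", "payload": {"moves": [[2.8,0,0,1.5,0,0,0],[2.8,0,0,5,0,0,0],[2.8,0,0,10,0,0,0],[2.8,-2,-4,14,0,0,0],[2.8,-5,-9,16,0,0,0.1],[2.8,-8,-14,16,0,0,0.2]]}}

```text
clock: 28.9
tcp_pos: [592.0, -238.0, 261.4]
tcp_rot: [[0.008, 0.988, 0.156], [-0.006, 0.156, -0.988], [-1.0, 0.007, 0.007]]
force: [0.4, -0.2, -1.2]
opening: 0.328
```

```bash
python3 s.py w25.png; python3 - <<'E'
from h import *
im,_=shoot('scene');save(cv2.resize(im[215:295,205:325],None,fx=6.5,fy=6.5,interpolation=cv2.INTER_CUBIC),'sc26.png')
E
```

```text
28.95 [ 592.  -238.   261.4] [ 585.4 -247.3  261.5] [[0.008, 0.988, 0.156], [-0.006, 0.156, -0.988], [-1.0, 0.007, 0.007]] [-5.2 -7.7  0.1] 0.326
```

View pics/w25.png

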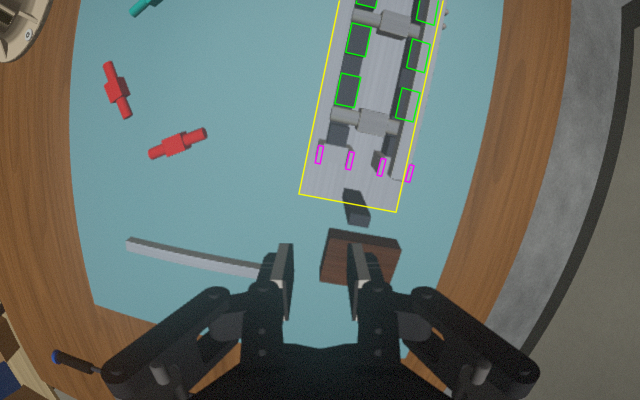

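View pics/sc26.png

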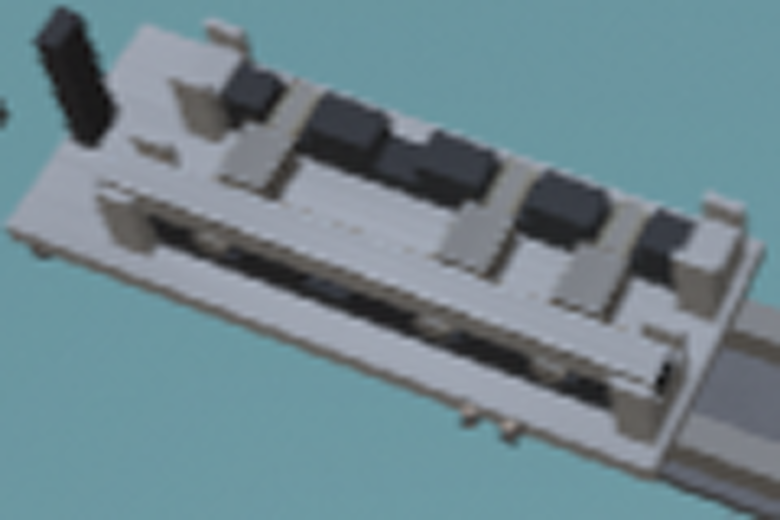

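Call:
{"api": "move_arm", "payload": {"moves": [[4.5,-2,-2,0,0,0,0.18],[4.5,-4,-4,-1,0,0,0.36],[4.5,-6,-6,-2,0,0,0.54],[4.5,-8,-8,-4,0,0,0.72],[4.5,-10,-10,-6,0,0,0.9],[4.5,-12,-12,-8,0,0,1.08],[4.5,-14.5,-14,-10,0,0,1.24],[4.5,-14.5,-15.8,-12,0,0,1.4]]}}

```text
clock: 30.0
tcp_pos: [440.0, -404.4, 142.0]
tcp_rot: [[0.009, 0.027, 1.0], [0.004, 1.0, -0.027], [-1.0, 0.004, 0.009]]
force: [1.1, -0.0, -0.3]
opening: 0.529
```

Call:
{"api": "move_arm", "payload": {"moves": [[4.5,0,0,-1,0,0,0],[4.5,0,0,-1,0,0,0]]}}

```text
clock: 30.25
tcp_pos: [440.0, -403.9, 132.0]
tcp_rot: [[0.009, 0.031, 0.999], [0.004, 1.0, -0.031], [-1.0, 0.005, 0.009]]
force: [0.1, 0.4, 0.1]
opening: 0.527
```

```bash
python3 w.py w26.png | grep  -v pin;python3 - <<'E'
from h import *
print(np.round(st()['q'],1))
E
```

```text
30.3 [ 440.  -403.9  132. ] [[0.009, 0.031, 0.999], [0.004, 1.0, -0.031], [-1.0, 0.005, 0.009]]
bar0 0.67 px 311.0 173.0 [143 151 158] c [ 442.2 -409.7] wh [261.  18.] ang -1.0 mean [ 425.2 -409.6]
bar0 0.58 px 583.0 368.0 [92 93 93] c [800.3 100.7] wh [260.  66.] ang 88.1 mean [799.3  86.4]
[  8.2  27.5  42.4  93.5 -20.5  66.6 144. ]
```

View pics/w26.png

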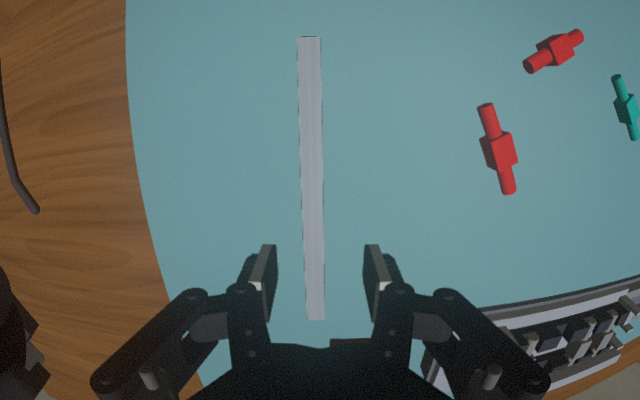

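Call:
{"api": "move_arm", "payload": {"moves": [[4.5,0.2,-0.5,-4,0,0.008,0.015],[4.5,0.2,-0.5,-7,0,0.008,0.015],[4.5,0.2,-0.5,-10,0,0.008,0.015],[4.5,0.2,-0.5,-11.4,0,0.008,0.015],[4.5,0.2,-0.5,-11.4,0,0.008,0.015]]}}

```text
clock: 31.02
tcp_pos: [443.2, -408.3, 18.8]
tcp_rot: [[0.002, 0.012, 1.0], [0.004, 1.0, -0.012], [-1.0, 0.004, 0.002]]
force: [0.4, -0.4, 0.2]
opening: 0.529
```

```bash
python3 w.py w27.png | grep  -v pin;python3 - <<'E'
from h import *
s=st();print(s['tcp_pos'],s['force'])
E
```

```text
31.075 [ 443.2 -408.3   18.8] [[0.002, 0.012, 1.0], [0.004, 1.0, -0.012], [-1.0, 0.004, 0.002]]
[ 443.82117369 -409.48198623   20.3876571 ] [-0.37365353  0.30465544 -0.39033881]
```

View pics/w27.png

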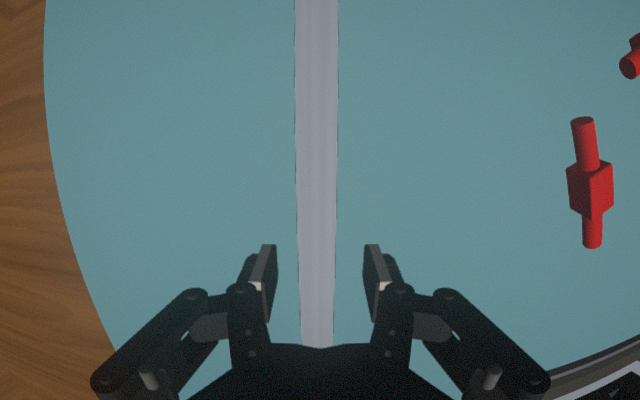

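Call:
{"api": "move_arm", "payload": {"moves": [[4.5,-0.15,-0.05,-0.25,0,0,0],[4.5,-0.15,-0.05,-0.25,0,0,0],[0,-0.15,-0.05,-0.25,0,0,0],[0,-0.15,-0.05,-0.25,0,0,0],[0,-0.15,-0.05,-0.25,0,0,0],[0,-0.15,-0.05,-0.25,0,0,0]]}}

```text
clock: 31.92
tcp_pos: [442.4, -410.2, 18.4]
tcp_rot: [[0.005, 0.013, 1.0], [0.002, 1.0, -0.013], [-1.0, 0.002, 0.005]]
force: [-0.3, 1.0, 5.8]
opening: 0.186
```

Call:
{"api": "move_arm", "payload": {"moves": [[0,0,0,4,0,0,0],[0,0,0,9,0,0,0],[0,0,0,14,0,0,0],[0,0,0,17,0,0,0],[0,0,0,17,0,0,0]]}}

```text
clock: 32.55
tcp_pos: [443.2, -411.1, 190.5]
tcp_rot: [[0.008, 0.013, 1.0], [-0.0, 1.0, -0.013], [-1.0, -0.0, 0.008]]
force: [0.2, 0.4, -3.1]
opening: 0.187
```

```bash
python3 s.py w28.png
```

```text
32.6 [ 443.2 -411.1  190.5] [ 442.6 -410.3  188.4] [[0.008, 0.013, 1.0], [-0.0, 1.0, -0.013], [-1.0, -0.0, 0.008]] [-0.1  0.9 -2.9] 0.186
```

View pics/w28.png

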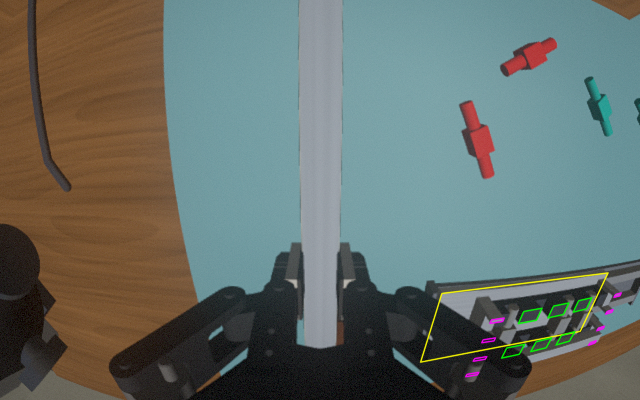

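Call:
{"api": "move_arm", "payload": {"moves": [[0,1,3,0,0,0,-0.18],[0,3,7,0,0,0,-0.36],[0,5,11,0,0,0,-0.54],[0,7,15,0,0,0,-0.72],[0,9,19,0,0,0,-0.9],[0,11,23,0,0,0,-1.08],[0,13.5,26,0,0,0,-1.26],[0,15,29,0,0,0,-1.42]]}}

```text
clock: 33.6
tcp_pos: [592.6, -118.2, 185.9]
tcp_rot: [[-0.001, 0.991, 0.134], [-0.005, 0.134, -0.991], [-1.0, -0.002, 0.005]]
force: [-0.2, -0.4, -1.5]
opening: 0.188
```

```bash
python3 s.py w29.png
```

```text
33.65 [ 592.6 -118.2  185.9] [ 594.9 -112.3  185.3] [[-0.001, 0.991, 0.134], [-0.005, 0.134, -0.991], [-1.0, -0.002, 0.005]] [ 1.7  6.4 -3.6] 0.188
```

Call:
{"api": "move_arm", "payload": {"moves": [[0,1,1.5,0,0,0,-0.1],[0,1.4,1.95,-1,0,0,-0.176],[0,1.4,1.95,-5.5,0,0,-0.176],[0,1.4,1.95,-5.5,0,0,-0.176],[0,1.4,1.95,-5.5,0,0,-0.176]]}}

```text
clock: 34.28
tcp_pos: [608.7, -93.3, 130.6]
tcp_rot: [[-0.002, 0.999, -0.045], [-0.003, -0.045, -0.999], [-1.0, -0.002, 0.003]]
force: [0.8, 0.1, -1.8]
opening: 0.189
```

```bash
python3 s.py w30.png
```

```text
34.325 [608.7 -93.3 130.6] [609.2 -93.5 131.4] [[-0.002, 0.999, -0.045], [-0.003, -0.045, -0.999], [-1.0, -0.002, 0.003]] [-0.3 -0.1 -1.6] 0.188
```

View pics/w30.png

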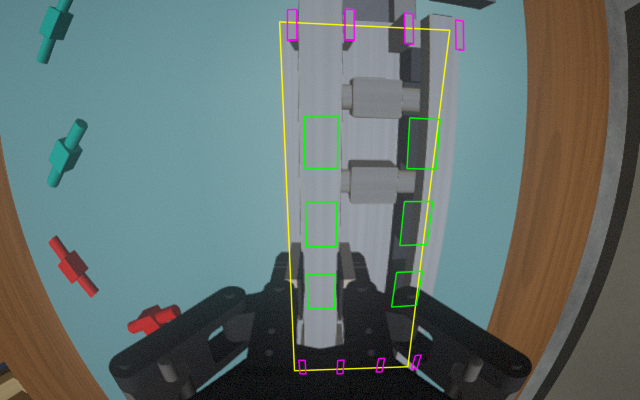

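Call:
{"api": "move_arm", "payload": {"moves": [[0,0,0.05,-1.5,0,0,0],[0,0,0.05,-2.7,0,0,0],[0,0,0.05,-3.3,0,0,0],[0,0,0.05,-3.5,0,0,0],[0,0,0.05,-3.6,0,0,0]]}}

```text
clock: 34.95
tcp_pos: [609.3, -93.0, 95.5]
tcp_rot: [[-0.0, 0.999, -0.045], [-0.003, -0.045, -0.999], [-1.0, 0.0, 0.003]]
force: [0.3, 0.6, -1.2]
opening: 0.182
```

Call:
{"api": "move_arm", "payload": {"moves": [[0,0,0,-0.1,0,0,0],[0,0,0,-0.1,0,0,0]]}}

```text
clock: 35.2
tcp_pos: [609.4, -93.1, 94.6]
tcp_rot: [[0.0, 0.999, -0.045], [-0.003, -0.045, -0.999], [-1.0, 0.0, 0.003]]
force: [-0.3, 0.7, -1.6]
opening: 0.187
```

```bash
python3 s.py w31.png
```

```text
35.25 [609.4 -93.1  94.6] [609.4 -93.1  94.6] [[0.0, 0.999, -0.045], [-0.003, -0.045, -0.999], [-1.0, 0.0, 0.003]] [ 0.5  0.2 -2.3] 0.183
```

View pics/w31.png

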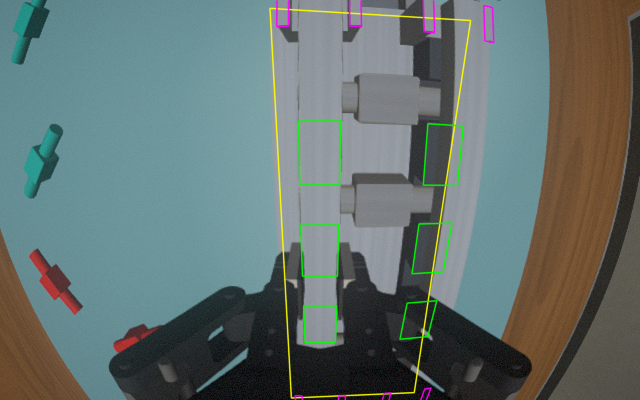

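Call:
{"api": "move_arm", "payload": {"moves": [[0,0,0,-0.1,0,0,0],[0,0,0,-0.15,0,0,0],[0,0,0,-0.15,0,0,0]]}}

```text
clock: 35.62
tcp_pos: [609.5, -93.1, 93.4]
tcp_rot: [[0.0, 0.999, -0.045], [-0.003, -0.045, -0.999], [-1.0, 0.0, 0.003]]
force: [-2.0, 0.2, 1.5]
opening: 0.188
```

Contact beginning; release and lift straight up.

Call:
{"api": "move_arm", "payload": {"moves": [[2.6,0,0,0,0,0,0],[2.6,0,0,0,0,0,0],[2.6,0,0,0.2,0,0,0],[2.6,0,0,1.5,0,0,0],[2.6,0,0,5,0,0,0],[2.6,0,0,10,0,0,0],[2.6,-4,-1,14,0,0,0],[2.6,-8,-3,16,0,0,0]]}}

```text
clock: 36.62
tcp_pos: [529.6, -123.8, 256.3]
tcp_rot: [[0.004, 0.999, -0.044], [-0.004, -0.044, -0.999], [-1.0, 0.004, 0.004]]
force: [-0.4, 0.1, 1.2]
opening: 0.307
```

Call:
{"api": "move_arm", "payload": {"moves": [[3.5,-4,-5,2,0,0,0],[3.5,-8,-10,2,0,0,0],[3.5,-8,-14,2,0,0,0]]}}

```text
clock: 37.0
tcp_pos: [447.6, -265.6, 278.5]
tcp_rot: [[0.009, 0.999, -0.045], [-0.0, -0.045, -0.999], [-1.0, 0.009, -0.0]]
force: [1.1, 0.9, 0.7]
opening: 0.407
```

```bash
python3 s.py w32.png; python3 - <<'E'
from h import *
im,_=shoot('scene');save(cv2.resize(im[205:305,195:335],None,fx=5.7,fy=5.7,interpolation=cv2.INTER_CUBIC),'sc32.png')
im,_=shoot('top');save(cv2.resize(overlay(im,'top')[100:185,290:440],None,fx=5.2,fy=5.2,interpolation=cv2.INTER_CUBIC),'t32.png')
E
```

```text
37.05 [ 447.6 -265.6  278.5] [ 445.5 -272.2  278.4] [[0.009, 0.999, -0.045], [-0.0, -0.045, -0.999], [-1.0, 0.009, -0.0]] [-2.9 -0.9  0.5] 0.41
```

View pics/sc32.png

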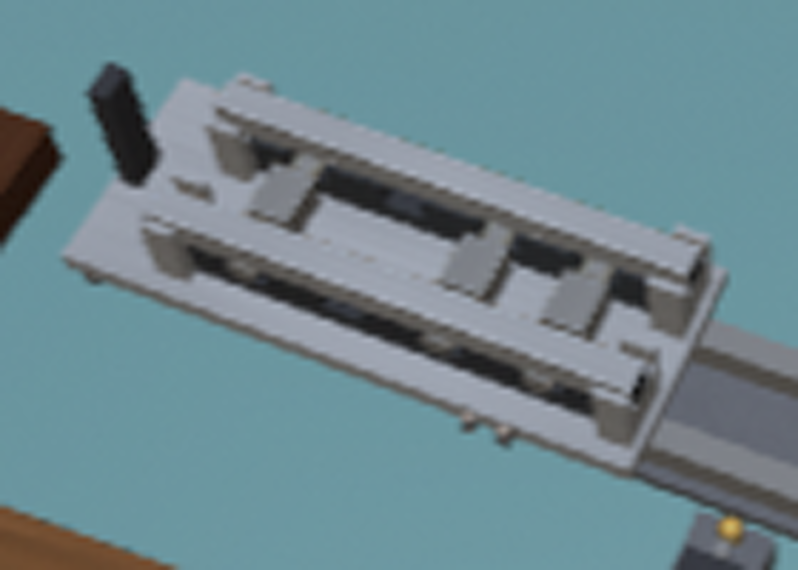

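View pics/t32.png

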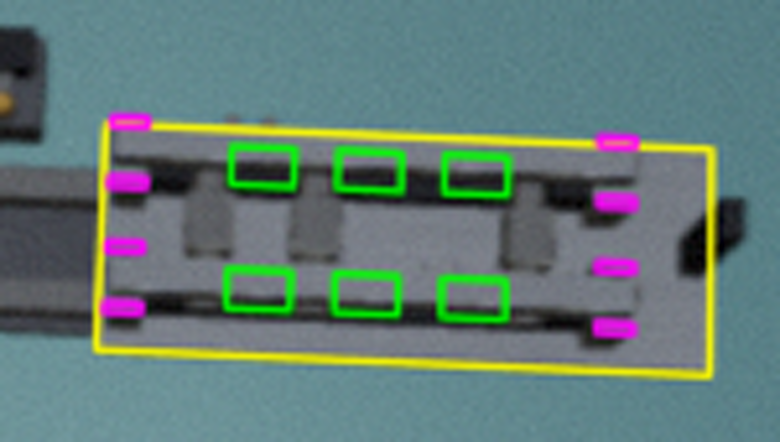

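View pics/w32.png

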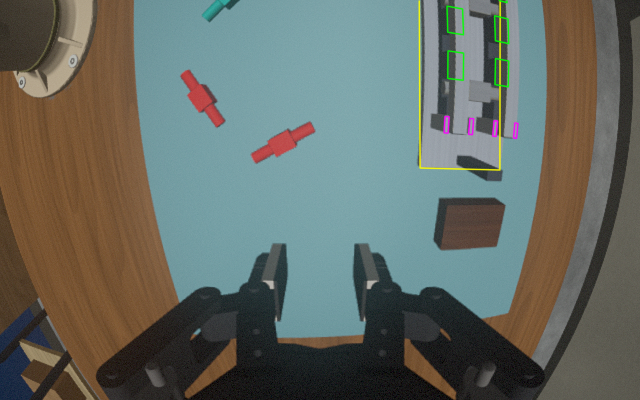

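Call:
{"api": "move_arm", "payload": {"moves": [[6,5,0.2,0,0,0.008,0],[6,10,0.4,0,0,0.008,0],[6,15,0.6,-2,0,0.008,0],[6,18.8,0.8,-6,0,0.008,0],[6,18.8,0.8,-10.5,0,0.008,0],[6,18.8,0.8,-10.5,0,0.008,0],[6,18.8,0.8,-10.5,0,0.008,0]]}}

```text
clock: 38.02
tcp_pos: [636.1, -259.2, 174.7]
tcp_rot: [[-0.001, 0.999, -0.051], [-0.005, -0.051, -0.999], [-1.0, -0.001, 0.005]]
force: [0.1, 0.6, 0.7]
opening: 0.701
```

```bash
cat > hd.py <<'E'
from h import *
import sys
im,pose=shoot('wrist');s=st();print(s['clock'],s['tcp_pos'].round(1),s['tcp_rot'].round(3).tolist(),s['force'].round(1))
im=overlay(im,'wrist',pose)
u=proj('wrist',tw([(-10,-176,92),(10,-176,92),(10,-164,92),(-10,-164,92)]),pose)
cv2.polylines(im,[np.round(u).astype(np.int32)],True,(255,0,0),1)
save(im,sys.argv[1])
E
python3 hd.py w33.png
```

```text
38.075 [ 636.3 -259.7  175.5] [[0.0, 0.999, -0.051], [-0.006, -0.051, -0.999], [-1.0, 0.0, 0.006]] [-0.6  1.3  0.1]
```

View pics/w33.png

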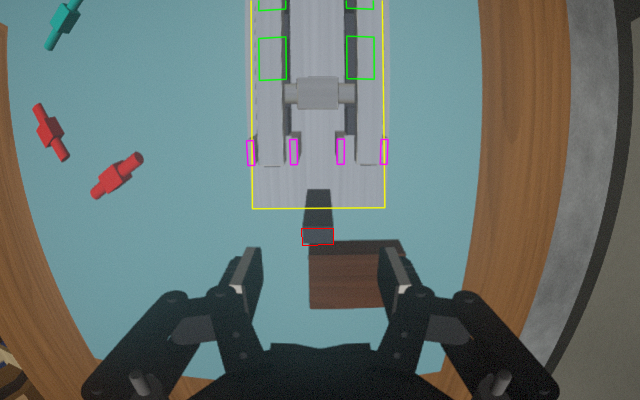

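Call:
{"api": "move_arm", "payload": {"moves": [[6,-0.2,-0.45,-3,0,0,0.007],[6,-0.2,-0.45,-6,0,0,0.007],[6,-0.2,-0.45,-7,0,0,0.007],[6,-0.2,-0.45,-7,0,0,0.007]]}}

```text
clock: 38.58
tcp_pos: [634.7, -264.3, 106.8]
tcp_rot: [[0.001, 0.999, -0.044], [-0.006, -0.044, -0.999], [-1.0, 0.002, 0.006]]
force: [0.1, -0.4, 0.6]
opening: 0.708
```

```bash
python3 hd.py w34.png
```

```text
38.625 [ 634.9 -264.6  107.3] [[0.002, 0.999, -0.044], [-0.007, -0.044, -0.999], [-1.0, 0.002, 0.006]] [0.2 0.5 0.5]
```

View pics/w34.png

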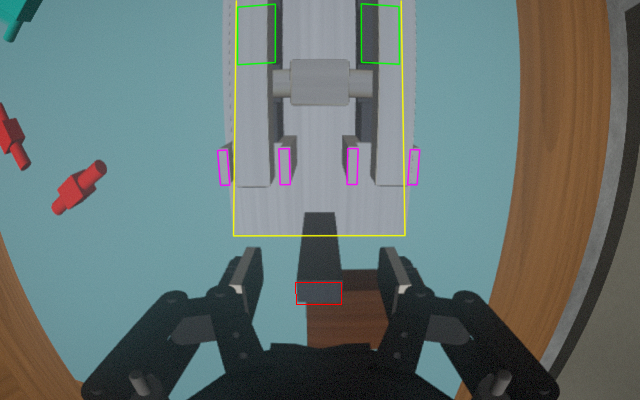

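Good alignment; bars' right ends flush with posts. Pinch.

Call:
{"api": "move_arm", "payload": {"moves": [[0,0,0,0,0,0,0],[0,0,0,0,0,0,0],[0,0,0,0,0,0,0],[0,0,0,0,0,0,0],[0,0,0,0,0,0,0]], "newtons": 80}}

```text
clock: 39.25
tcp_pos: [634.5, -264.9, 108.8]
tcp_rot: [[0.002, 0.999, -0.045], [-0.006, -0.045, -0.999], [-1.0, 0.002, 0.006]]
force: [-4.6, 3.0, 8.1]
opening: 0.218
```

```bash
python3 - <<'E'
from h import *
s=st();print(s['tcp_pos'],s['force'],s['opening'],np.round(s['q'],1))
im=cv2.imread('pics/top0.png');cv2.imwrite('pics/c35.png',cv2.resize(im[98:140,280:350],None,fx=11,fy=11,interpolation=cv2.INTER_CUBIC))
E
```

```text
[ 634.45484216 -264.9002421   108.7640934 ] [-4.64083064  3.01177482  8.09032715] 0.21839091121580217 [-12.8  45.3  54.8  79.4 -36.9  73.8  41.2]
```

View pics/c35.png

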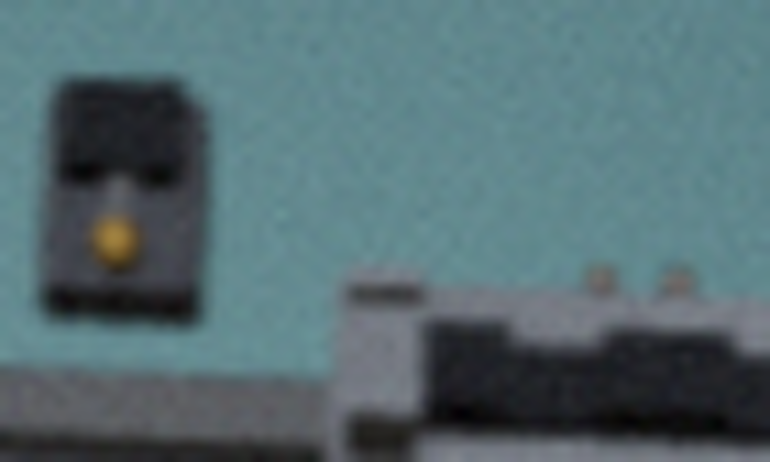

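Call:
{"api": "move_arm", "payload": {"moves": [[0,0.02,0.5,0,0,0,0],[0,0.06,1.5,0,0,0,0],[0,0.11,2.6,0,0,0,0],[0,0.16,3.8,0,0,0,0],[0,0.21,5,0,0,0,0],[0,0.26,6.2,0,0,0,0],[0,0.3,7.2,0,0,0,0],[0,0.34,8,0,0,0,0]]}}

```text
clock: 40.25
tcp_pos: [637.8, -184.1, 108.8]
tcp_rot: [[0.002, 0.999, -0.044], [-0.006, -0.044, -0.999], [-1.0, 0.002, 0.006]]
force: [-0.6, -2.8, -1.0]
opening: 0.216
```

```bash
python3 s.py w36.png
```

```text
40.3 [ 637.8 -184.1  108.8] [ 637.9 -182.6  108.8] [[0.002, 0.999, -0.044], [-0.006, -0.044, -0.999], [-1.0, 0.002, 0.006]] [-3.5  1.2  4.5] 0.217
```

View pics/w36.png

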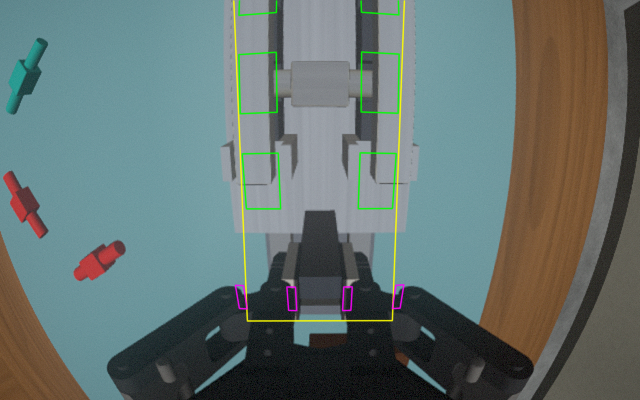

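Call:
{"api": "move_arm", "payload": {"moves": [[0,0.03,0.7,0,0,0,0],[0,0.06,1.5,0,0,0,0],[0,0.1,2.3,0,0,0,0],[0,0.12,2.8,0,0,0,0],[0,0.12,2.8,0,0,0,0]]}}

```text
clock: 40.92
tcp_pos: [639.1, -153.1, 108.8]
tcp_rot: [[0.001, 0.999, -0.042], [-0.003, -0.042, -0.999], [-1.0, 0.001, 0.003]]
force: [-2.5, 2.7, 2.5]
opening: 0.217
```

Call:
{"api": "move_arm", "payload": {"moves": [[0,0.02,0.4,0,0,0,0],[0,0.02,0.4,0,0,0,0]]}}

```text
clock: 41.18
tcp_pos: [639.1, -152.3, 108.9]
tcp_rot: [[0.002, 0.999, -0.045], [-0.008, -0.045, -0.999], [-1.0, 0.002, 0.007]]
force: [2.5, -9.3, -3.4]
opening: 0.215
```

Call:
{"api": "move_arm", "payload": {"moves": [[0,0.02,0.4,0,0,0,0],[0,0.02,0.4,0,0,0,0]]}}

```text
clock: 41.42
tcp_pos: [639.1, -152.3, 108.9]
tcp_rot: [[0.003, 0.999, -0.048], [-0.013, -0.048, -0.999], [-1.0, 0.003, 0.013]]
force: [3.5, -11.9, -5.4]
opening: 0.219
```

```bash
cat > dt.py <<'E'
from h import *
import sys
s=st();print(s['clock'],s['tcp_pos'].round(1),s['force'].round(1))
im,_=shoot('top');save(cv2.resize(im[98:180,240:400],None,fx=5,fy=5,interpolation=cv2.INTER_CUBIC),sys.argv[1]+'t.png')
im,_=shoot('scene');save(cv2.resize(im[215:340,220:400],None,fx=4.4,fy=4.4,interpolation=cv2.INTER_CUBIC),sys.argv[1]+'s.png')
E
python3 dt.py d1
```

```text
41.425 [ 639.1 -152.3  108.9] [  3.5 -11.9  -5.4]
```

View pics/d1s.png

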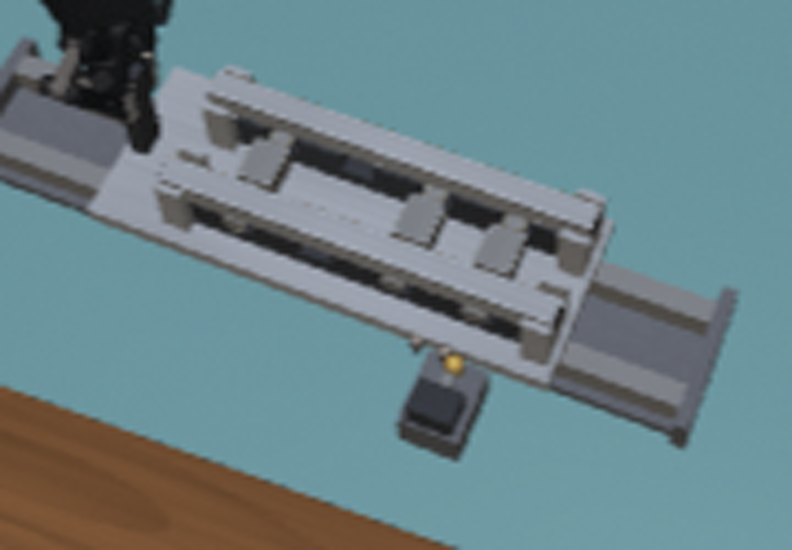

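View pics/d1t.png

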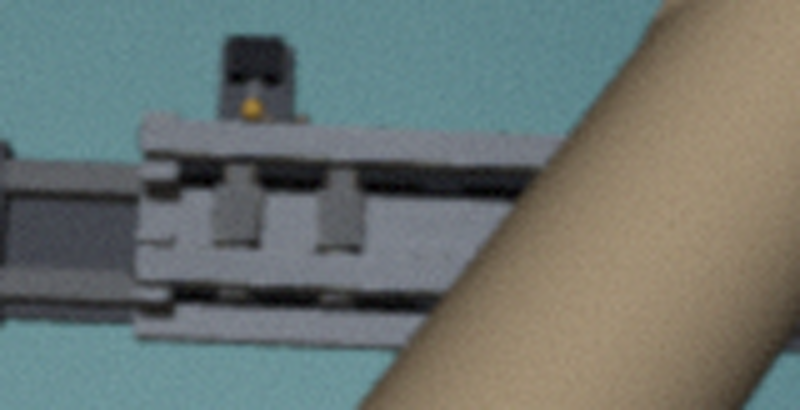

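Call:
{"api": "move_arm", "payload": {"moves": [[0,0.03,0.6,0,0,0,0],[0,0.04,0.9,0,0,0,0],[0,0.04,0.9,0,0,0,0]]}}

```text
clock: 41.9
tcp_pos: [639.0, -151.9, 108.9]
tcp_rot: [[0.005, 0.998, -0.055], [-0.024, -0.055, -0.998], [-1.0, 0.006, 0.024]]
force: [9.2, -25.1, -12.3]
opening: 0.215
```

```bash
python3 dt.py d2; python3 s.py w37.png; python3 - <<'E'
from h import *
s=st();print(np.round(s['q'],1),s['wrist_torque'].round(2))
im=camera('scene');save(cv2.resize(im[270:340,290:370],None,fx=8,fy=8,interpolation=cv2.INTER_CUBIC),'d2z.png')
save(im,'d2full.png')
E
```

```text
41.9 [ 639.  -151.9  108.9] [  9.2 -25.1 -12.3]
42.05 [ 639.1 -151.8  109. ] [ 639.  -151.8  108.9] [[0.005, 0.998, -0.055], [-0.024, -0.055, -0.998], [-1.0, 0.006, 0.024]] [  8.4 -25.5 -13.1] 0.213
[-26.3  42.3  56.9  85.5 -35.3  71.   31.6] [-4.58 -1.45  0.4 ]
```

View pics/d2z.png

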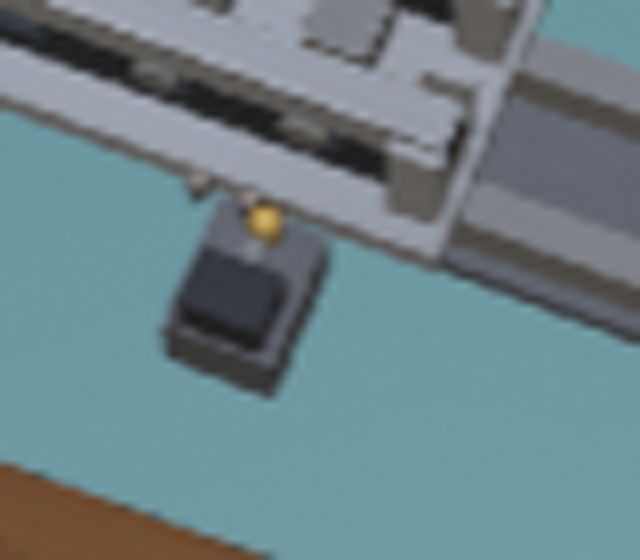

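View pics/w37.png

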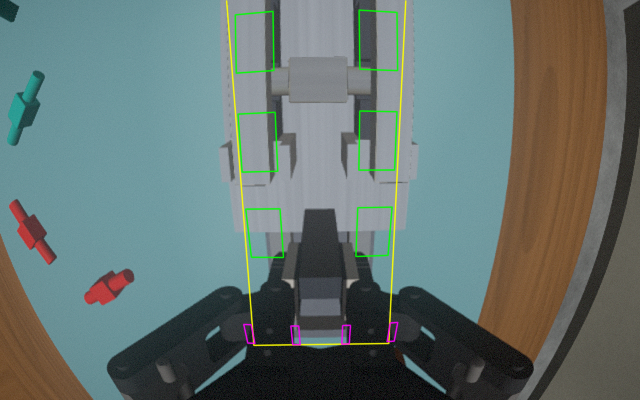

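View pics/d2full.png

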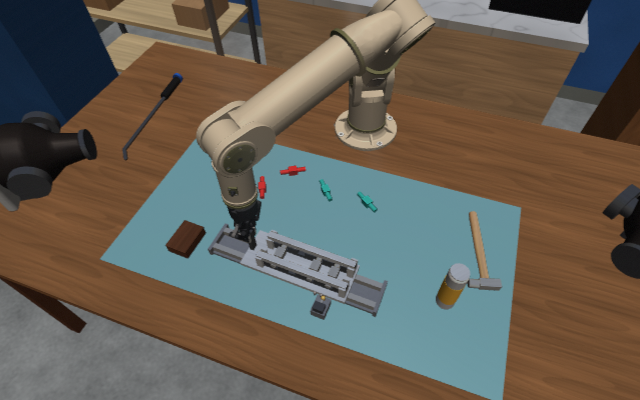

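Call:
{"api": "move_arm", "payload": {"moves": [[0,0,-0.5,0,-0.02,0,0.01],[0,-0.03,-1,0,-0.02,0,0.01],[0,-0.03,-1,0,-0.02,0,0.01]]}}

```text
clock: 42.48
tcp_pos: [638.8, -161.4, 108.8]
tcp_rot: [[0.005, 0.999, -0.045], [-0.043, -0.044, -0.998], [-0.999, 0.007, 0.043]]
force: [-0.3, 0.8, -0.5]
opening: 0.215
```

```bash
python3 s.py w38.png; python3 - <<'E'
from h import *
s=st();print(np.round(s['q'],1),s['wrist_torque'].round(2))
im=camera('scene');save(cv2.resize(im[270:340,290:370],None,fx=8,fy=8,interpolation=cv2.INTER_CUBIC),'d3z.png')
E
```

```text
42.525 [ 638.8 -161.4  108.8] [ 638.8 -161.4  108.8] [[0.005, 0.999, -0.045], [-0.043, -0.044, -0.998], [-0.999, 0.007, 0.043]] [ 0.  -0.   0.2] 0.219
[-26.1  42.5  57.2  85.5 -34.6  70.4  32.4] [ 0.43  0.35 -0.13]
```

View pics/d3z.png

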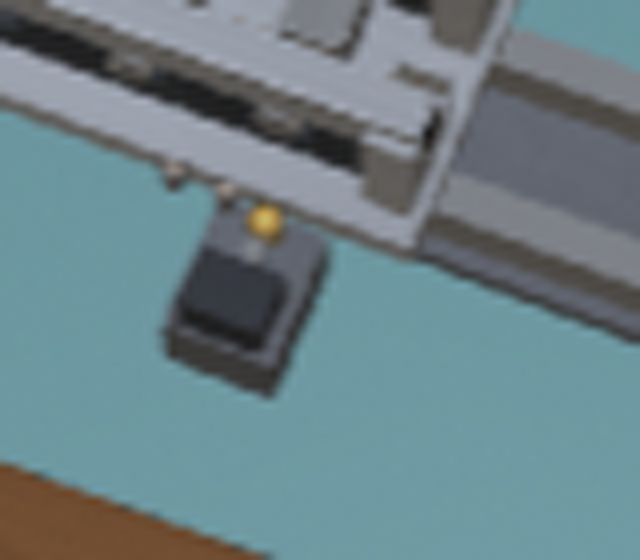

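Call:
{"api": "move_arm", "payload": {"moves": [[0,0,0,0,0.043,0,0],[0,0,0,0,0.043,0,0],[0,0.03,0.8,0,0.043,0,0],[0,0.08,1.9,0,0.043,0,0],[0,0.09,2.2,0,0.043,0,0],[0,0.09,2.2,0,0.043,0,0]]}}

```text
clock: 43.32
tcp_pos: [639.7, -139.6, 108.8]
tcp_rot: [[0.005, 0.999, -0.045], [-0.001, -0.045, -0.999], [-1.0, 0.005, 0.001]]
force: [0.4, -2.3, -1.5]
opening: 0.219
```

```bash
python3 s.py w39.png; python3 - <<'E'
from h import *
im=camera('scene');save(cv2.resize(im[270:340,290:370],None,fx=8,fy=8,interpolation=cv2.INTER_CUBIC),'d4z.png')
E
```

```text
43.375 [ 639.7 -139.6  108.8] [ 639.7 -139.5  108.8] [[0.005, 0.999, -0.045], [-0.001, -0.045, -0.999], [-1.0, 0.005, 0.001]] [-0.8 -2.4 -1.8] 0.214
```

View pics/d4z.png

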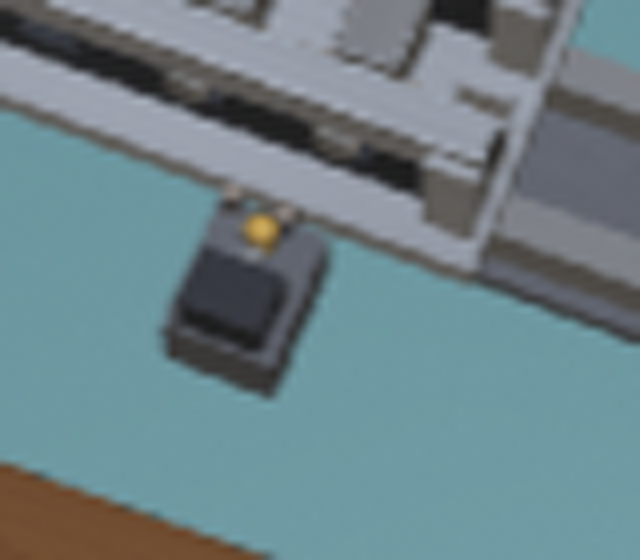

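Call:
{"api": "move_arm", "payload": {"moves": [[0,0.01,0.2,0,0,0,0],[0,0.01,0.2,0,0,0,0]]}}

```text
clock: 43.68
tcp_pos: [639.8, -137.2, 108.8]
tcp_rot: [[0.005, 0.999, -0.044], [-0.001, -0.044, -0.999], [-1.0, 0.005, 0.0]]
force: [-0.1, -1.3, -0.9]
opening: 0.216
```

Call:
{"api": "move_arm", "payload": {"moves": [[0,0.01,0.2,0,0,0,0],[0,0.01,0.2,0,0,0,0]]}}

```text
clock: 43.92
tcp_pos: [639.9, -134.8, 108.8]
tcp_rot: [[0.005, 0.999, -0.044], [-0.0, -0.044, -0.999], [-1.0, 0.005, 0.0]]
force: [-1.2, -1.2, -0.6]
opening: 0.217
```

```bash
python3 - <<'E'
from h import *
im=camera('scene');save(cv2.resize(im[270:340,290:370],None,fx=8,fy=8,interpolation=cv2.INTER_CUBIC),'d5z.png')
E
```

```text
(no output)
```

View pics/d5z.png

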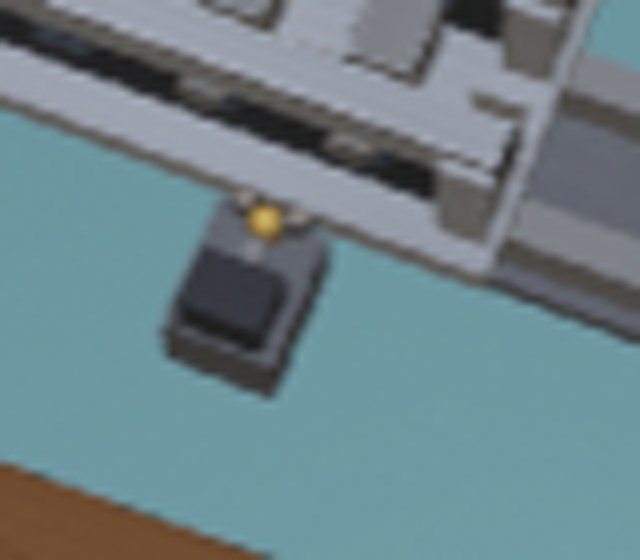

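Call:
{"api": "move_arm", "payload": {"moves": [[1.5,0,0,0,0,0,0],[3.5,0,0,0,0,0,0],[5,0,0,0,0,0,0],[5,0,0,0,0,0,0],[5,0,0,3,0,0,0],[5,0,0,8,0,0,0],[5,-4,-5,12,0,0,0],[5,-8,-10,14,0,0,0]]}}

```text
clock: 44.98
tcp_pos: [570.1, -222.7, 244.9]
tcp_rot: [[0.007, 0.999, -0.041], [-0.001, -0.041, -0.999], [-1.0, 0.007, 0.001]]
force: [-0.1, -1.0, 0.2]
opening: 0.583
```

Call:
{"api": "move_arm", "payload": {"moves": [[5,-4,-4,0,0,0,0],[5,-8,-8,0,0,0,0],[5,-10,-12,0,0,0,0],[5,-10,-12,0,0,0,0]]}}

```text
clock: 45.48
tcp_pos: [466.8, -346.6, 245.8]
tcp_rot: [[0.008, 0.999, -0.049], [-0.002, -0.049, -0.999], [-1.0, 0.008, 0.002]]
force: [0.3, 0.6, -0.5]
opening: 0.583
```

```bash
cat > fin.py <<'E'
from h import *
s=st();print(s['clock'],s['tcp_pos'],s['force'])
im=camera('scene');save(im,'fs.png');save(cv2.resize(im[270:340,290:370],None,fx=8,fy=8,interpolation=cv2.INTER_CUBIC),'d6z.png')
save(cv2.resize(im[215:340,220:400],None,fx=4.4,fy=4.4,interpolation=cv2.INTER_CUBIC),'d6s.png')
im=camera('top');TRf=[TR[0]+.0422*130,TR[1]+.999*130,TR[2]]
save(cv2.resize(overlay(im,'top',TR=TRf)[98:180,240:400],None,fx=5,fy=5,interpolation=cv2.INTER_CUBIC),'d6t.png');save(im,'ft.png')
E
python3 fin.py
```

```text
45.475 [ 466.79311938 -346.64948457  245.82483668] [ 0.317956    0.64916288 -0.45928249]
```

View pics/d6z.png

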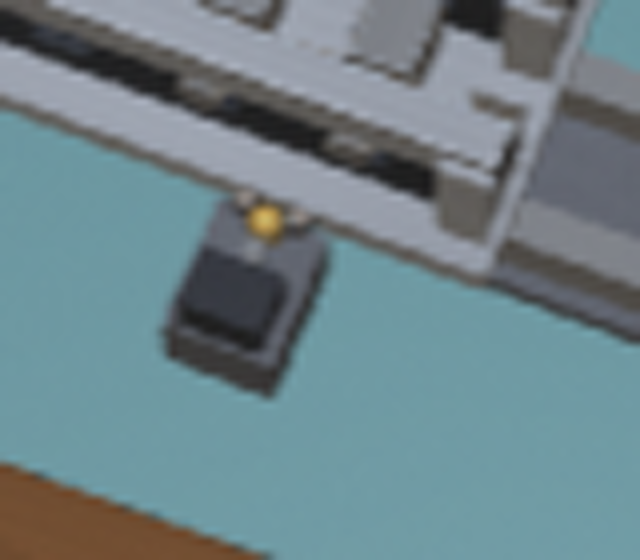

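View pics/d6s.png

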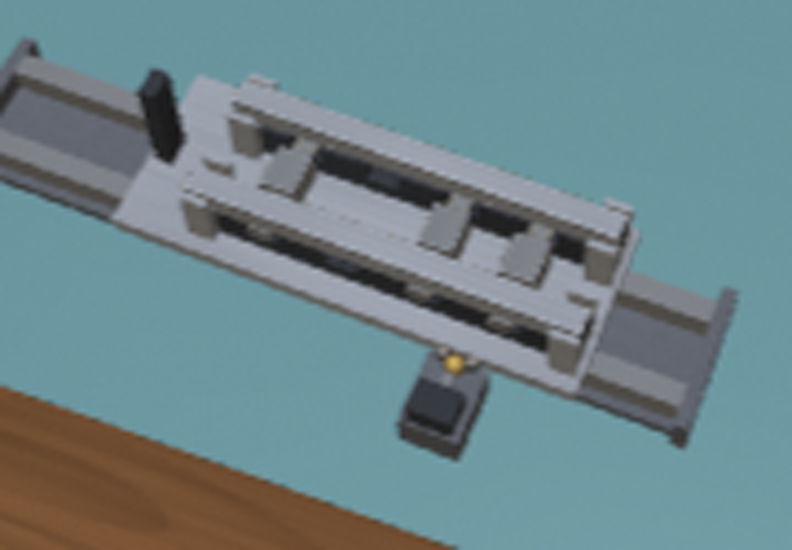

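View pics/d6t.png

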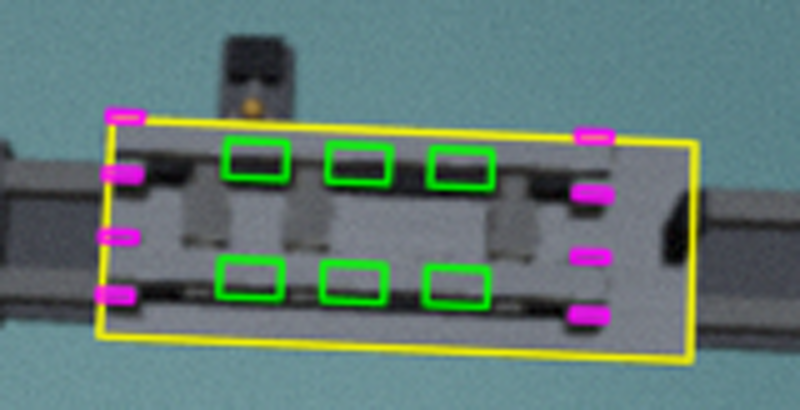

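View pics/ft.png

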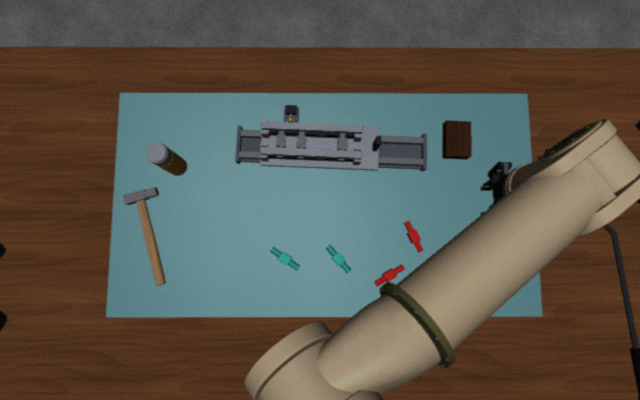

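```bash
python3 -c "
from h import *
print(finish_job())"
```

```text
the job is handed in; nothing more can be done
None
```

The carrier is loaded and sits in the station detent. I handed the job in at about 45 s with the arm clear of everything.

- **Pins:** Only three steel pins were on the mat. They went into slots 0, 2 and 3, with the carrier still at its loading end. Wrist views showed each one down between the teeth.
- **Bars:** Both bars are down in the forks, rear laid first and then front. The wrist view showed their right-hand ends flush with the posts. The left-hand ends looked flush in the scene and top views.
- **Carrier:** I slid it left by its tab until the detent roller dropped between the two studs. It moved about 130 mm. After I let go, the roller looked centred and back at its free position.
- **Bystanders:** The hammer, spray can, wood block and the red and turquoise pins were not touched.

Three readings did not match what I expected:
- **First stud:** It did not give way to a slow push of about 25 N, although 8 N was stated. It passed on a second, quicker push after I backed off about 10 mm.
- **Travel:** My first picture measurement put the detent about 125 mm away. The actual travel was 130 mm, which fits a start at about 0.
- **Rear bar:** It touched down about 4 mm higher on the gripper than planned, probably because I gripped it higher than intended. It did not drop when released, and the pictures show it seated.

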